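# Open the tight sweep slot of a bench dust extractor and sweep the offcuts into it

### The arm

A 7-joint arm with a two-finger parallel gripper is mounted at the origin on the work surface; the furniture and walls round the work are solid. World frame = base frame: x ahead of the robot, y to its left, z up, the work surface at z = 0. Lengths are in m, angles in rad, forces in N, time in s.
With the tool pointing down it reaches from about 0.35 to 0.9 m from the base axis. Payload 8.1 kg.
Tool frame: the origin (TCP) lies at the very end of the fingers, on their centre line; the grasp point (between the pads) lies 19 mm behind it (arm.tcp_to_grasp is the z of the grasp point in the tool frame, in m); z points along the fingers, y is the line along which they close (so a half turn about z gives the same grasp; the last joint's range is limited). The gripper opens to 92 mm and grips with 3 to 60 N. Pads are 19 mm wide; open, the fingers measure 130 mm over their backs; the gripper's body (75 mm by 190 mm) begins 47 mm behind the grasp point.
Start: joints at [-1.268, 0.434, 0.025, 1.573, -0.012, 1.134, -0.075], TCP at [0.247, 0.574, 0.19] pointing down, gripper open.
Joint ranges: [-2.62, 2.62], [-0.44, 2.09], [-1.27, 1.32], [0.08, 2.57], [-1.32, 4.46], [0.12, 2], [-2.74, 2.74]. Speed limits (rad/s): [2.22, 2.22, 3.01, 3.01, 3.14, 3.14, 3.14].

### API

Orientations are given as a rotation vector (axis times angle).
In Python, from cell import readout, vision, sign_off, arm gives the robot as it stands. The module is installed in compiled form; this text tells all that it offers.
- The arm moves only by the shell command python3 -m creep 'ROWS' [FORCE]. ROWS is JSON, a list of rows, each a list of 5 numbers: the shift along the tool's x, y, z in units of 4 cm (1.0 is 4 cm), then the turn about the tool's z in units of 4 degrees (1.0 is 4 degrees), then the opening, from 0 (shut) to 1 (fully open). A call has 1 to 12 rows; each row shifts and turns the commanded pose from where the row before left it, along the tool's axes as they then stand; what a row does not reach is not made up. A row lasts 1/8 s, in which the tool goes at most 62.5 mm and 10.7 degrees, less where a joint would pass 70% of its speed; a pose out of reach is approached as far as the arm can. A call with a number of a shift or a turn outside -1 to 1 is refused whole. A call with a gripper value outside its range is refused whole. The fingers move at their own pace and stop on an object; FORCE is the grip in N (left out, the last holds). Time passes only in rows, so rows that do not move let the fingers close. It gives the time, the measured TCP pose, the force, the opening and the grip force at its end, in the units of the state.
- readout.observe(): the state, without advancing time (a new reading comes with each control period).
- vision.get_image(name): name is "side" or "top" or "wrist"; returns a dict with "pixels" (400x640x3 uint8, blue, green, red), "z_map" (400x640 float32, m along the optical axis (not along the pixel's ray), 0 where there is no reading), "camera_matrix" (3x3 intrinsics, pixels), "k1" (the pictures are not rectified: a ray, as slopes to the right and down, at radius r is drawn at 1 + k1 r^2 times it, then the intrinsics apply), "position" and "rotation" of the camera in the world. Camera axes: x right, y up, looking along -z (the intrinsics and any distortion apply to the point x, -y, -z); pixel columns grow to the right and rows downward; lengths in m; the calibration is good to about 2 mm. A picture is of the moment at which its call begins.
- sign_off(): hands the job in; it is judged then, once.
The state is a dict: "clock": time; "joints": joint angles; "dq": joint speeds; "joint_efforts": joint torques, N m; "position": TCP position; "ee_rot": TCP orientation; "force": force on the tool from outside, world axes, zero at the start; "ft_torque": the same for the moment, N m; "width": opening from 0.0 (shut) to 1.0 (fully open); "gripper_force": force on a finger pad.
Only numpy, scipy, OpenCV 4.12 (cv2) and the standard library are available. Lean on these libraries where they do the work, as an engineer would, in place of code of your own. Each camera call takes 0.05 s, during which the arm holds its last target. There are 200 camera calls.

### The job

Clear the wood offcuts off the bench dust extractor: set the flat pry bar on the steel fulcrum edge, lever up the tight end of the slot cover until it pops out of its clip, and lay the cover right way up on the table beside the machine. Pull the start knob fully out and let it spring back to rest, then push every offcut down the open slot with the wooden sweep, never touching them with the fingers. Leave the pry bar and the sweep lying on the table, with the other tools there undisturbed.

Things in the scene. Friction and masses are not known exactly. Their poses are not given: they have to be found in the camera images.
- extractor: bench dust extractor, a low grey metal cabinet 340 (x) x 400 (y) x 100 mm, fixed; origin at the centre of its underside, z up, x away from the robot, y to the left. Its top is a flat aluminium bed at z = 100 mm inside a rim 14 mm high, 8 mm thick, open over 50 mm at the fulcrum. A switch housing 40 mm high (knob to 75 mm) stands on it at x = -150 to -60, y = 113 to 191 mm
- slot_mid (a point): middle of the sweep slot at the height of the bed, axes as the extractor's: a straight opening in the bed, 56 mm wide (x) and 210 mm long (y), over a chute into the trap below; in the extractor's frame it is at x = -100, y = -7, z = 100 mm. The bed beyond it (+x) is where the offcuts lie, up to the far rim, whose inner face is at extractor x = 162 mm
- fulcrum (a point): top middle of the fulcrum, a fixed round steel bar 10 mm thick, 34 mm long (x), set flush with the bed in the right-hand (-y) edge of the extractor (extractor frame x = -100, y = -194, z = 100 mm); axes as the extractor's. From it the pry notch, 34 mm wide and open downward, runs 44 mm inward (+y), below the cover's right-hand end
- cover_lip (a point): middle of the lower edge of the cover's right-hand end; seated it is level with the fulcrum's top and 28 mm inward (+y) of it. A bar resting on the fulcrum with its handle 12 to 16 degrees up, its tip 36 to 40 mm inward of the fulcrum, passes under this edge; pushing the handle down to 20 degrees below level lifts it some 13 mm
- cover: loose dark steel plate 64 (x) x 272 (y) x 8 mm, 0.28 kg, ribs on top, lying on the bed over the slot; origin at the middle of its underside, z up. A ball stud under its right end (y = -102 mm, reaching 24 mm down) sits in a spring clip (some 40 N) that lets go once this end is up about 9 mm; the end then stays up. A pad 46 x 100 x 6 mm under its left half sits loosely in the slot
- pry_bar: loose flat pry bar, 205 mm long, 0.2 kg: wooden handle 110 x 24 x 22 mm (width 24, height 22) with a steel blade 18 mm wide reaching 95 mm beyond it; blade 6 mm thick, its last 35 mm 3.5 mm thick, flat on the underside. Origin under the middle of the handle, x toward the tip, z up; blade underside at z = 8 mm. The mass centre is about 25 mm ahead of the origin
- bar_tip (a point): lower edge of the pry bar's tip, 150 mm ahead of the bar's origin and 8 mm up
- start_knob (a joint): travel of the spring-loaded start knob out of its panel: 0 at rest, up to 0.014 m; fully out means beyond 0.010 m; the spring pulls back with 3 N at rest and 7 N fully out
- knob_grip (a point): middle of the black knob's head, 33 mm in diameter and 19 mm high, which moves with the knob; z is the pull direction, which leans about 7 degrees from vertical toward the robot; the panel lies 22 mm below this point at rest
- sweep: loose bench sweep standing on its foot, 0.18 kg: wooden board 130 mm long (y), rubber foot 20 mm wide (x) and 8 mm high, rounded grip on top 22 mm wide (x), 110 mm long (y), from z = 47 to 73 mm; origin at the centre of its underside, z up
- flux_jar: white screw jar 50 mm wide, 56 mm high, not to be disturbed; origin under its centre
- torch_far: hand torch on a foot, 220 mm high, not to be disturbed; origin under its centre
- bench_block: steel block 65 x 65 x 20 mm, not to be disturbed; origin under its centre
- offcut_0: loose hardwood offcut on the extractor's bed, oblong block 46 x 30 x 26 mm, 35 g; origin at its centre; may be absent
- offcut_1: loose hardwood offcut on the extractor's bed, block with one mitred end, 48 x 28 x 24 mm, 35 g; origin at its centre; may be absent
- offcut_2: loose hardwood offcut on the extractor's bed, triangular wedge 44 x 38 x 26 mm, 35 g; origin at its centre; may be absent
- offcut_3: loose hardwood offcut on the extractor's bed, square stub 36 x 36 x 28 mm, 35 g; origin at its centre; may be absent
- offcut_4: loose hardwood offcut on the extractor's bed, trapezoid piece 48 x 26 x 26 mm, 35 g; origin at its centre; may be absent
- offcut_5: loose hardwood offcut on the extractor's bed, eight-sided slice 40 mm wide, 26 mm high, 35 g; origin at its centre; may be absent

How it is judged:
On the way, in this order (a step that is already met when the one before it is completed fails the run):
1. the right end of the cover is levered up by the bar resting on the extractor's fulcrum (z of cover_lip in the frame of extractor above 0.104 m and contact force between pry_bar and cover above 2 N and contact force between pry_bar and extractor above 2 N), for 0.05 s.
2. the cover lies right way up on the table (height (world z) of cover below 0.04 m and angle between cover's own z axis and vertical below 0.3 rad and linear speed of cover below 0.03 m/s and contact force between the fingers and cover below 0.3 N), for 0.2 s.
3. the start knob is pulled fully out (value of joint start_knob above 0.01 m), for 0.1 s.
4. the start knob is back at rest (value of joint start_knob below 0.002 m), for 0.2 s.
5. every offcut is in the trap below the slot (z of offcut_0 in the frame of extractor between -0.002 and 0.08 m and x of offcut_0 in the frame of extractor between -0.165 and 0.105 m and y of offcut_0 in the frame of extractor between -0.195 and 0.195 m and z of offcut_1 in the frame of extractor between -0.002 and 0.08 m and x of offcut_1 in the frame of extractor between -0.165 and 0.105 m and y of offcut_1 in the frame of extractor between -0.195 and 0.195 m and z of offcut_2 in the frame of extractor between -0.002 and 0.08 m and x of offcut_2 in the frame of extractor between -0.165 and 0.105 m and y of offcut_2 in the frame of extractor between -0.195 and 0.195 m and z of offcut_3 in the frame of extractor between -0.002 and 0.08 m and x of offcut_3 in the frame of extractor between -0.165 and 0.105 m and y of offcut_3 in the frame of extractor between -0.195 and 0.195 m and z of offcut_4 in the frame of extractor between -0.002 and 0.08 m and x of offcut_4 in the frame of extractor between -0.165 and 0.105 m and y of offcut_4 in the frame of extractor between -0.195 and 0.195 m and z of offcut_5 in the frame of extractor between -0.002 and 0.08 m and x of offcut_5 in the frame of extractor between -0.165 and 0.105 m and y of offcut_5 in the frame of extractor between -0.195 and 0.195 m), for 0.2 s.
At the end, for the whole second after the job is handed in: every offcut lies in the extractor's trap (centre at least 20 mm below the bed); the cover rests right way up on the table (underside lower than 40 mm, tilted less than 0.3 rad); the pry bar and the sweep rest on the table (origins lower than 30 and 40 mm); the start knob is within 2 mm of rest (all of step 5 and height (world z) of each of cover, sweep below 0.04 m and angle between cover's own z axis and vertical below 0.3 rad and linear speed of each of cover, pry_bar, sweep below 0.02 m/s and value of joint start_knob below 0.002 m and height (world z) of pry_bar below 0.03 m); the robot touches nothing.
It fails at once if an offcut is handled with the fingers (contact force between the fingers and offcut_0 above 2 N or contact force between the fingers and offcut_1 above 2 N or contact force between the fingers and offcut_2 above 2 N or contact force between the fingers and offcut_3 above 2 N or contact force between the fingers and offcut_4 above 2 N or contact force between the fingers and offcut_5 above 2 N).
It fails at once if the flux jar, the torch or the bench block is moved by more than 3 cm (distance of any of flux_jar, torch_far, bench_block from where it was at the start of the episode above 0.03 m).
Of offcut_0, offcut_1, offcut_2, offcut_3, offcut_4, offcut_5 only 3 to 6 are there at a start; the rules pass over those that are not, and their reading is None.
At some moment in a run one of offcut_0, offcut_1, offcut_2, offcut_3, offcut_4, offcut_5 may be knocked a few centimetres aside while the robot is not near it.
It also fails if it takes over 176 s, if anything falls off the work surface, if the arm or the gripper's body presses on something with over 40 N, if the wrist force passes 120 N, or if a joint passes its speed limit or range.

## Working session

There is one attempt and no reset: what is moved stays moved. The work goes in short steps, Python scripts to look and compute and a shell command to move; the robot and the scene stay as the last step left them, time stands still between calls to the robot, and variables do not carry over. Pictures are saved under pics/ and viewed, at most 14 in all, crops included, and the job is handed in when it is done.

```bash
mkdir -p pics; cat > h.py <<'E'
import numpy as np, cv2
from scipy.spatial.transform import Rotation as R
from cell import readout, vision
def shot(name, fn=None):
    d=vision.get_image(name)
    if fn: cv2.imwrite('pics/'+fn,d['pixels'])
    return d
def rot(d):
    r=np.array(d['rotation'],float); return r if r.shape==(3,3) else R.from_rotvec(r).as_matrix()
def cloud(d):
    K=np.array(d['camera_matrix']); h,w=d['z_map'].shape
    u,v=np.meshgrid(np.arange(w),np.arange(h))
    p=cv2.undistortPoints(np.stack([u,v],-1).reshape(-1,1,2).astype(float),K,np.array([d['k1'],0,0,0,0.])).reshape(h,w,2)
    z=d['z_map']; c=np.stack([p[...,0]*z,-p[...,1]*z,-z],-1)
    P=c@rot(d).T+np.array(d['position']); P[z==0]=np.nan
    return P
def proj(d,P):
    K=np.array(d['camera_matrix']); c=(np.atleast_2d(P)-np.array(d['position']))@rot(d)
    x=c[:,:2]/-c[:,2:]; x[:,1]*=-1; x=x*(1+d['k1']*(x**2).sum(1,keepdims=True))
    return x*[K[0,0],K[1,1]]+K[:2,2]
E
python3 - <<'E'
from h import *
s=readout.observe(); print(s)
for n in('top','side','wrist'):
    d=shot(n,n+'0.png'); np.savez(n+'0.npz',**d); print(n,d['position'],np.round(rot(d),3).tolist(),d['camera_matrix'][0][0],d['k1'])
E
```

```text
{'clock': 0.0, 'joints': array([-1.26764183,  0.43521141,  0.02498859,  1.57412668, -0.01162272,
        1.13401261, -0.07514821]), 'dq': array([-1.28813634e-03,  7.96494738e-04,  8.89185765e-04, -2.84403749e-04,
       -7.52536781e-04, -1.49584053e-04,  9.79070434e-05]), 'joint_efforts': array([-2.14533502e-04, -6.67855239e+01,  9.84815173e-01, -3.14462042e+01,
       -6.04557199e-02,  4.26945125e-02,  1.55036096e-04]), 'position': array([0.24652103, 0.57368151, 0.18874096]), 'ee_rot': array([-6.33173667e-01, -3.07692460e+00,  2.51453203e-03]), 'force': array([ 0.34758693, -0.41764805, -0.35189686]), 'ft_torque': array([ 0.08972517, -0.01317504, -0.04939688]), 'gripper_force': 0.0, 'width': 1.0008813383806368}
top [0.3888137  0.0419419  1.41373612] [[-0.013, 0.995, -0.096], [-1.0, -0.013, -0.003], [-0.004, 0.096, 0.995]] 454.4265784659906 -0.09420723276057007
side [ 0.12833004 -1.10083134  0.96887781] [[0.934, 0.218, -0.282], [-0.356, 0.539, -0.763], [-0.015, 0.813, 0.582]] 431.41791478137503 -0.014380454251664471
wrist [0.18055503 0.60150449 0.38348229] [[0.394, -0.887, -0.242], [0.919, 0.38, 0.105], [-0.001, -0.264, 0.965]] 289.9219983085216 -0.0033550608336968416
```

View pics/top0.png

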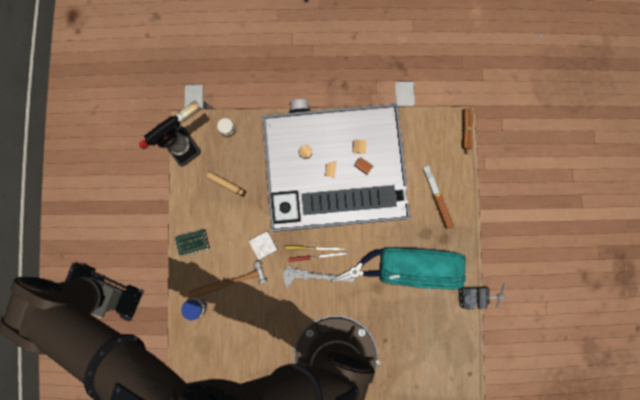

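View pics/side0.png

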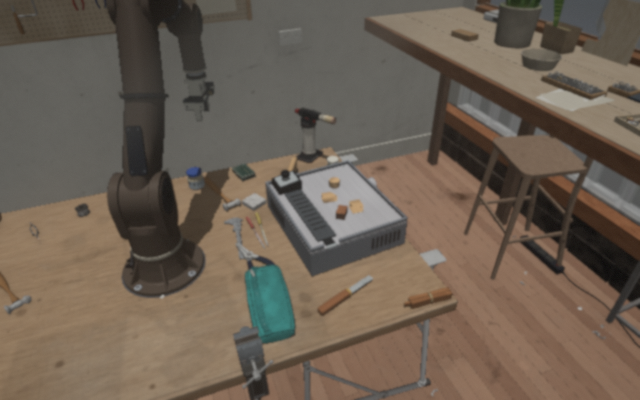

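```bash
python3 - <<'E'
from h import *
d=dict(np.load('top0.npz')); P=cloud(d); 
def blob(box,zlo,zhi,name):
    u0,u1,v0,v1=box; q=P[v0:v1,u0:u1].reshape(-1,3); m=(q[:,2]>zlo)&(q[:,2]<zhi); q=q[m]
    if len(q)<5: print(name,len(q)); return
    r=cv2.minAreaRect((q[:,:2]*1000).astype(np.float32)); b=cv2.boxPoints(r)
    print(name,len(q),'c',np.round(r[0],0),'sz',np.round(r[1],0),'ang',round(r[2],1),'z',np.round(np.nanpercentile(q[:,2],[5,50,95]),3),'mean',np.round(q.mean(0)[:2],3))
print('table',np.nanmedian(P[300:330,420:450],axis=(0,1)))
blob((250,425,95,240),.106,.122,'rim/all>106')
blob((250,425,95,240),.09,.2,'extr')
blob((290,402,180,218),.106,.125,'cover')
blob((268,303,187,226),.125,.2,'housing')
blob((268,303,187,226),.152,.2,'knob')
for n,b in dict(o0=(295,318,140,162),o1=(322,341,158,181),o2=(349,370,136,155),o3=(352,376,155,176)).items(): blob(b,.112,.15,n)
blob((418,460,160,232),.004,.06,'pry'); blob((418,460,160,232),.016,.06,'pryhandle')
blob((200,250,168,200),.004,.12,'left wood');blob((200,250,168,200),.04,.12,'left wood hi')
blob((458,478,105,158),.004,.12,'right wood')
blob((245,280,230,260),.004,.12,'block?');blob((172,212,226,258),.004,.12,'green')
blob((215,238,116,138),.004,.12,'jar');blob((130,205,95,165),.005,.3,'torch')
blob((280,350,240,266),.004,.1,'screwdrivers');blob((375,470,240,295),.004,.3,'teal')
t=d['pixels']; cv2.imwrite('pics/c1.png',cv2.resize(t[95:260,190:490],None,fx=2.6,fy=2.6,interpolation=cv2.INTER_CUBIC))
w=P[...,2]; 
for v in (170,120):
  print('table edge row',v,[ (u,np.round(P[v,u],2).tolist()) for u in (160,170,175,470,476,482)])
print('far edge',[np.round(P[v,440],2).tolist() for v in (100,104,108,112)])
E
```

```text
table [ 0.12470038 -0.30826437 -0.00039613]
rim/all>106 3366 c [575.  -5.] sz [342. 402.] ang 4.5 z [0.106 0.111 0.118] mean [ 0.532 -0.02 ]
extr 15960 c [578.  -4.] sz [348. 402.] ang 4.5 z [0.096 0.102 0.13 ] mean [ 0.574 -0.003]
cover 1692 c [480. -33.] sz [317. 107.] ang 89.2 z [0.106 0.109 0.113] mean [ 0.477 -0.042]
housing 837 c [458. 139.] sz [89. 78.] ang 4.7 z [0.128 0.135 0.166] mean [0.458 0.139]
knob 108 c [454. 139.] sz [30. 31.] ang 44.6 z [0.16  0.166 0.17 ] mean [0.454 0.138]
o0 143 c [617.  81.] sz [35. 37.] ang 88.4 z [0.121 0.126 0.13 ] mean [0.616 0.082]
o1 144 c [568.   9.] sz [28. 47.] ang 81.1 z [0.119 0.124 0.128] mean [0.564 0.009]
o2 170 c [631. -74.] sz [35. 38.] ang 87.6 z [0.119 0.128 0.132] mean [ 0.629 -0.074]
o3 178 c [574. -86.] sz [46. 31.] ang 54.2 z [0.121 0.126 0.13 ] mean [ 0.573 -0.085]
pry 708 c [ 493. -332.] sz [130. 223.] ang 89.0 z [0.004 0.014 0.025] mean [ 0.487 -0.329]
pryhandle 301 c [ 484. -325.] sz [197.  25.] ang 19.7 z [0.017 0.021 0.026] mean [ 0.453 -0.337]
left wood 412 c [539. 339.] sz [156.  98.] ang 89.1 z [0.004 0.069 0.076] 
[... 516 characters left out ...]
 ang 78.5 z [0.007 0.193 0.221] mean [0.664 0.455]
screwdrivers 377 c [322.  60.] sz [209.  77.] ang 89.3 z [0.004 0.007 0.013] mean [0.323 0.074]
teal 3449 c [ 272. -272.] sz [296. 166.] ang 88.7 z [0.016 0.041 0.05 ] mean [ 0.271 -0.266]
table edge row 170 [(160, [0.69, 0.81, -0.74]), (170, [0.59, 0.52, -0.0]), (175, [0.58, 0.5, 0.01]), (470, [0.57, -0.44, 0.0]), (476, [0.57, -0.45, 0.0]), (482, [0.67, -0.75, -0.75])]
table edge row 120 [(160, [0.94, 0.82, -0.74]), (170, [0.69, 0.45, 0.21]), (175, [0.69, 0.43, 0.22]), (470, [0.73, -0.44, 0.03]), (476, [nan, nan, nan]), (482, [0.92, -0.76, -0.74])]
far edge [[1.02, -0.56, -0.74], [1.0, -0.56, -0.75], [0.78, -0.35, -0.0], [0.76, -0.35, 0.0]]
```

View pics/c1.png

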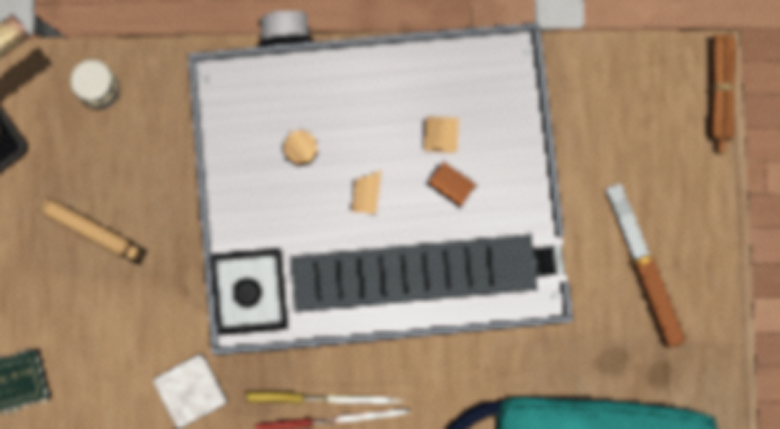

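```bash
cat >> h.py <<'E'
def tool():
    s=readout.observe(); M=R.from_rotvec(s['ee_rot']).as_matrix(); return np.array(s['position']),M,s
def goto(x,y,z,yaw=None):
    """print shift (units) at present axes, after turning to yaw (deg of tool y, mod 180), and the turn"""
    p,M,s=tool(); cur=np.degrees(np.arctan2(M[1,1],M[0,1])); D=np.array([x,y,z])-p
    if yaw is None: yaw=cur
    t=-((yaw-cur+90)%180-90)/4
    M2=M@R.from_euler('z',t*4,degrees=True).as_matrix()
    print('t%.2f'%s['clock'],'pos',np.round(p,4),'yaw %.1f'%cur,'q7 %.2f'%s['joints'][6],'w %.3f'%(s['width']*.092),'| turn units %.2f (alt %+.1f)'%(t,t-45*np.sign(t)),'shift now',np.round(M.T@D/.04,2),'after turn',np.round(M2.T@D/.04,2))
E
python3 -m creep '[[0,0,-1,0,1],[-0.575,-0.78,-0.3,0,1],[-0.575,-0.78,-0.2,0,1],[-0.575,-0.78,0,0,1],[-0.575,-0.78,0,0,1],[-0.575,-0.78,0,0,1],[-0.575,-0.78,0,0,1],[-0.575,-0.78,0,0,1],[-0.575,-0.78,0,0,1],[-0.575,-0.78,0,0,1],[-0.575,-0.78,0,0,1],[-0.575,-0.78,0,0,1]]'
python3 -m creep '[[-0.575,-0.78,0,0,1],[-0.575,-0.78,0,0,1],[-0.575,-0.78,0,0,1],[-0.575,-0.78,0,0,1],[-0.575,-0.78,0,0,1],[-0.575,-0.78,0,0,1],[-0.575,-0.78,0,0,1],[-0.575,-0.78,0,0,1],[-0.575,-0.78,0,0,1],[-0.575,-0.78,0,0,1],[-0.575,-0.78,0,0,1],[-0.575,-0.78,0,0,1]]'
python3 -c "
from h import *
goto(.46,-.33,.25,-69)"
```

```text
clock: 1.65
position: [0.3437, 0.1577, 0.2495]
ee_rot: [-0.633, -3.077, -0.0]
force: [1.6, 0.4, 0.5]
width: 0.998
gripper_force: 0.0
clock: 3.15
position: [0.4497, -0.2949, 0.2493]
ee_rot: [-0.632, -3.077, -0.0]
force: [1.0, 0.4, 0.2]
width: 1.001
gripper_force: 0.0
t3.15 pos [ 0.4497 -0.2949  0.2493] yaw 66.8 q7 1.91 w 0.092 | turn units -11.05 (alt +33.9) shift now [-0.58 -0.71 -0.02] after turn [ 0.07 -0.91 -0.02]
```

```bash

python3 -m creep '[[0,0,0,1,1],[0,0,0,1,1],[0,0,0,1,1],[0,0,0,1,1],[0,0,0,1,1],[0,0,0,1,1],[0,0,0,1,1],[0,0,0,1,1],[0,0,0,1,1],[0,0,0,1,1],[0,0,0,1,1],[0,0,0,1,1]]' >/dev/null
python3 -m creep '[[0,0,0,1,1],[0,0,0,1,1],[0,0,0,1,1],[0,0,0,1,1],[0,0,0,1,1],[0,0,0,1,1],[0,0,0,1,1],[0,0,0,1,1],[0,0,0,1,1],[0,0,0,1,1],[0,0,0,1,1],[0,0,0,1,1]]' >/dev/null
python3 -m creep '[[0,0,0,1,1],[0,0,0,1,1],[0,0,0,1,1],[0,0,0,1,1],[0,0,0,1,1],[0,0,0,1,1],[0,0,0,1,1],[0,0,0,1,1],[0,0,0,1,1],[0,0,0,0.9,1],[0,0,0,0,1]]'
python3 - <<'E'
from h import *
d=shot('wrist','w1.png'); np.savez('w1.npz',**d); print(d['position'],np.round(rot(d),2).tolist())
P=cloud(d)
m=(P[...,2]>.006)&(P[...,2]<.05)&(P[...,0]>.36)&(P[...,0]<.6)&(P[...,1]<-.26)&(P[...,1]>-.40)
n,l,st,_=cv2.connectedComponentsWithStats(m.astype(np.uint8))
for i in range(1,n):
    if st[i,4]<150: continue
    for zt in(.006,.0165):
        q=P[(l==i)&(P[...,2]>zt)]
        if len(q)<20: continue
        c=q[:,:2].mean(0); v=np.linalg.svd(q[:,:2]-c,full_matrices=False)[2]; v=v*np.sign(v[0,0])
        a=(q[:,:2]-c)@v.T
        print(i,len(q),zt,'c',np.round(c,4),'dir',np.round(np.degrees(np.arctan2(v[0,1],v[0,0])),1),'ext',np.round(np.percentile(a[:,0],[.5,99.5]),4),np.round(np.percentile(a[:,1],[1,99]),4),'z',np.round(np.percentile(q[:,2],[5,50,95]),4))
goto(.46,-.33,.25,-69)
E
```

```text
clock: 7.52
position: [0.4494, -0.2937, 0.2493]
ee_rot: [-3.088, -0.577, 0.0]
force: [-0.0, 0.1, 0.2]
width: 0.997
gripper_force: 0.0
[ 0.51526134 -0.26867895  0.44398801] [[0.36, 0.9, 0.25], [-0.93, 0.35, 0.09], [-0.0, -0.27, 0.96]]
1 2060 0.006 c [ 0.4845 -0.3245] dir 19.4 ext [-0.0991  0.1026] [-0.0122  0.0112] z [0.0107 0.0194 0.0226]
1 1151 0.0165 c [ 0.4448 -0.3388] dir 19.7 ext [-0.0578  0.0538] [-0.012   0.0113] z [0.0182 0.0212 0.0228]
t7.58 pos [ 0.4494 -0.2938  0.2494] yaw -68.8 q7 -0.20 w 0.092 | turn units 0.06 (alt -44.9) shift now [-0.08  0.94 -0.02] after turn [-0.08  0.94 -0.02]
```

View pics/w1.png

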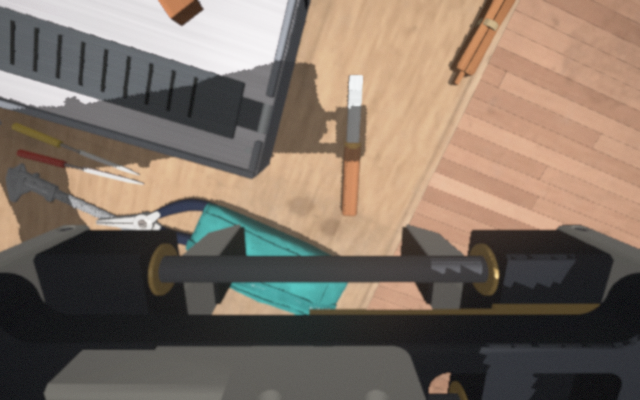

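```bash

python3 -c "
from h import *
goto(.428,-.345,.004,-70.5)"
python3 -m creep '[[0,0,0,0.4,0.6],[0.16,0.6,0,0,0.6],[0.16,0.69,0,0,0.6],[0,0,1,0,0.6],[0,0,1,0,0.6],[0,0,1,0,0.6],[0,0,1,0,0.6],[0,0,1,0,0.6]]'
python3 -c "
from h import *
goto(.428,-.345,.004,-70.5)"
```

```text
t7.58 pos [ 0.4494 -0.2938  0.2494] yaw -68.8 q7 -0.20 w 0.092 | turn units 0.43 (alt -44.6) shift now [-0.96  1.    6.13] after turn [-0.93  1.03  6.13]
clock: 8.57
position: [0.4789, -0.3382, 0.0482]
ee_rot: [3.096, 0.533, 0.0]
force: [-0.2, 0.5, -0.1]
width: 0.599
gripper_force: 0.0
t8.57 pos [ 0.4789 -0.3382  0.0482] yaw -70.5 q7 0.00 w 0.055 | turn units 0.01 (alt -45.0) shift now [-1.26 -0.27  1.1 ] after turn [-1.26 -0.26  1.1 ]
```

```bash

python3 -m creep '[[-0.63,-0.14,0,0,0.6],[-0.63,-0.13,0,0,0.6],[0,0,0.55,0,0.6],[0,0,0.55,0,0.6],[0,0,0,0,0.6],[0,0,0,0,0.1],[0,0,0,0,0.1],[0,0,0,0,0.1],[0,0,0,0,0.1]]' 10
python3 -c "
from h import *
goto(.428,-.345,.004,-70.5)"
```

```text
clock: 9.7
position: [0.4279, -0.345, 0.0058]
ee_rot: [3.096, 0.533, 0.001]
force: [0.1, 1.1, 0.4]
width: 0.215
gripper_force: 0.0
t9.70 pos [ 0.4279 -0.345   0.0058] yaw -70.4 q7 0.14 w 0.020 | turn units 0.01 (alt -45.0) shift now [0.   0.   0.04] after turn [0.   0.   0.04]
```

```bash

python3 -m creep '[[0,0,0,0,0.1],[0,0,0,0,0.1]]' 10
python3 - <<'E'
from h import *
d=shot('wrist','w2.png')
E
```

```text
clock: 9.95
position: [0.4277, -0.3449, 0.0055]
ee_rot: [-3.096, -0.533, 0.0]
force: [-0.4, 0.1, 0.2]
width: 0.103
gripper_force: 0.0
```

View pics/w2.png

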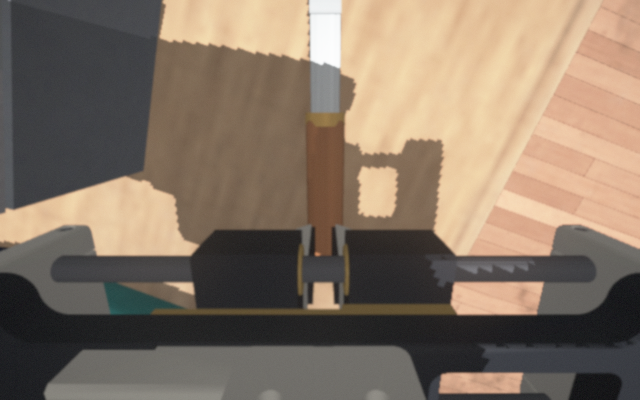

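```bash

python3 - <<'E'
from h import *
d=shot('wrist'); P=cloud(d); p,M,s=tool(); print(p,s['width'],s['gripper_force'])
print('tcp px',proj(d,p),'grasp px',proj(d,p-[0,0,.019]*np.array([1,1,-1])))
for v in (60,100,120,150,180,210,225,235,245,255,265,280,295): print(v,np.round(P[v,325],4), np.round(P[v,308],4))
t=shot('top','t2.png'); cv2.imwrite('pics/t2c.png',cv2.resize(t['pixels'][140:260,380:500],None,fx=4,fy=4))
E
```

```text
[ 0.42768571 -0.34492884  0.00552209] 0.10102235352019284 0.0
tcp px [[322.70137801 218.75962351]] grasp px [[322.63307983 228.75429108]]
60 [ 0.5248 -0.3118  0.0129] [ 0.5234 -0.3009 -0.0007]
100 [ 0.5035 -0.3195  0.0131] [ 0.5005 -0.3087 -0.0006]
120 [ 0.4924 -0.3234  0.0227] [ 0.4889 -0.3137  0.0177]
150 [ 0.4757 -0.3294  0.0217] [ 0.4721 -0.3196  0.0205]
180 [ 0.4581 -0.3357  0.022 ] [ 0.4542 -0.3257  0.0205]
210 [ 0.4392 -0.3425  0.0211] [ 0.4351 -0.3321  0.02  ]
225 [ 0.4292 -0.346   0.0206] [ 0.4342 -0.3337  0.0435]
235 [ 0.4229 -0.3483  0.0214] [ 0.4342 -0.3345  0.0574]
245 [ 0.4159 -0.3508  0.0212] [ 0.4349 -0.3349  0.0709]
255 [ 0.4094 -0.3531  0.0219] [ 0.4333 -0.3359  0.0777]
265 [ 0.455  -0.3362  0.1243] [ 0.4536 -0.3315  0.1246]
280 [ 0.451  -0.3376  0.1253] [ 0.4494 -0.333   0.1253]
295 [ 0.3652 -0.3691 -0.0016] [ 0.4201 -0.3409  0.0883]
```

View pics/t2c.png

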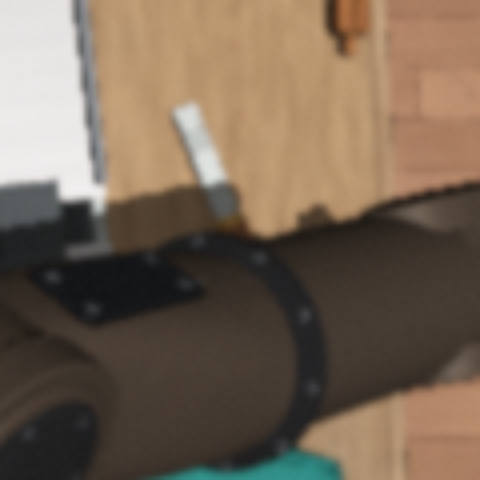

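```bash

python3 - <<'E'
from h import *
d=dict(np.load('w1.npz')); P=cloud(d)
for nm,D,PP,tcp in (('w1',d,P,np.array([.4494,-.2938,.2494])),):
    q=PP[200:260,200:450].reshape(-1,3); q=q[q[:,2]>.2]
    print(nm,'lowest finger z rel tcp',np.round(np.sort(q[:,2])[:60:6]-tcp[2],4))
    i=np.argsort(q[:,2])[:60]; print(np.round(q[i[::10]]-tcp,4))
d=shot('wrist'); P=cloud(d)
for v in range(196,240,4): print(v,[ '%.3f'%z for z in P[v,296:352:4,2]])
p,M,s=tool(); print(s['width'],s['force'])
E
```

```text
w1 lowest finger z rel tcp [0.0358 0.0365 0.0368 0.0371 0.0374 0.0375 0.0377 0.0379 0.0381 0.0381]
[[-0.013   0.0447  0.0358]
 [ 0.0197 -0.0416  0.0368]
 [-0.0091  0.0467  0.0372]
 [ 0.0188 -0.0418  0.0375]
 [ 0.0244 -0.0403  0.0379]
 [ 0.0249 -0.0413  0.0381]]
196 ['-0.001', '-0.000', '-0.001', '0.020', '0.022', '0.022', '0.020', '0.023', '0.021', '0.021', '0.022', '0.021', '-0.002', '-0.001']
200 ['-0.000', '-0.001', '-0.001', '0.019', '0.021', '0.022', '0.021', '0.023', '0.021', '0.022', '0.021', '0.019', '0.000', '-0.000']
204 ['-0.001', '0.000', '-0.001', '0.020', '0.020', '0.022', '0.022', '0.022', '0.022', '0.021', '0.022', '0.021', '0.000', '-0.001']
208 ['-0.001', '-0.000', '-0.001', '0.020', '0.021', '0.021', '0.022', '0.022', '0.021', '0.021', '0.023', '0.020', '-0.002', '-0.001']
212 ['-0.001', '-0.001', '0.000', '0.020', '0.021', '0.022', '0.022', '0.021', '0.021', '0.022', '0.022', '0.020', '-0.001', '-0.001']
216 ['-0.000', '-0.001', '0.000', '0.019', '0.022', '0.022', '0.021', '0.023', '0.021', '0.022', '0.021', '0.021', '-0.001', '0.000']
220 ['-0.002', '0.001', '-0.000', '0.020', '0.020', '0.022', '0.022', '0.020', '0.021', '0.023', '0.021', '0.019', '-0.001', '-0.001']
224 ['-0.001', '-0.000', '-0.001', '0.020', '0.022', '0.021', '0.021', '0.020', '0.022', '0.022', '0.021', '0.020', '-0.001', '-0.001']
228 ['-0.001', '0.048', '0.047', '0.048', '0.045', '0.021', '0.021', '0.021', '0.022', '0.045', '0.047', 'nan', '0.047', '-0.001']
232 ['0.115', '0.114', '0.053', '0.054', '0.050', '0.021', '0.021', '0.021', '0.022', '0.051', '0.053', '0.054', '0.114', '0.114']
236 ['0.119', '0.118', '0.059', '0.059', '0.055', '0.022', '0.022', '0.021', '0.021', '0.055', '0.058', '0.060', '0.114', '0.118']
0.09963367512731014 [-0.34350731  0.38214984 -0.48141704]
```

```bash

python3 - <<'E'
from h import *
from cell import arm
print([(a,getattr(arm,a)) for a in dir(arm) if not a.startswith('_')])
p,M,s=tool(); print(s['joints'],p)
d=shot('side','s3.png'); P=cloud(d); print(proj(d,p))
u,v=proj(d,p)[0].astype(int); u0,v0=max(u-90,0),max(v-70,0); cv2.imwrite('pics/s3c.png',cv2.resize(d['pixels'][v0:v0+110,u0:u0+180],None,fx=4,fy=4))
print(u0,v0)
E
```

```text
[('PlanningError', <class 'cell.PlanningError'>), ('tcp_to_grasp', -0.0188)]
[-0.03949573  0.72853451  0.94377773  1.99673773 -0.80528852  0.8447019
  0.13555927] [ 0.42763266 -0.34492984  0.00550928]
[[328.61588758 305.47362815]]
238 235
```

View pics/s3c.png

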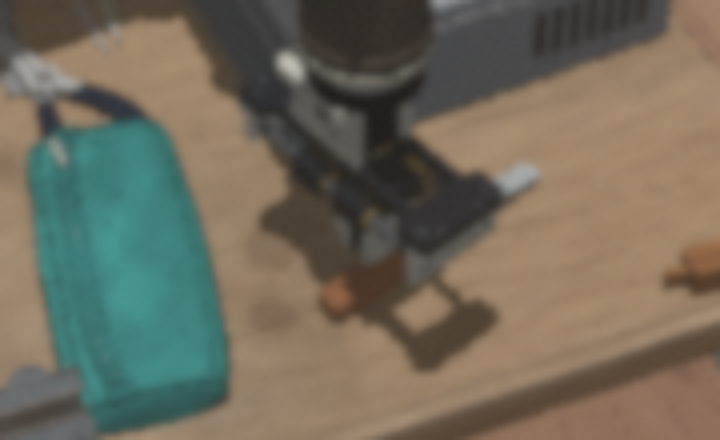

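```bash

python3 -m creep '[[0,0,0,0,0.6],[0,0,0,0,0.6],[0,0,0,0,0.6],[0,0,0,0,0.6],[0,0,0.3,0,0.6],[0,0,0.2,0,0.6],[0,0,0,0,0.6]]'
python3 - <<'E'
from h import *
d=shot('wrist'); P=cloud(d); p,M,s=tool(); print(p,s['force'],s['width'],s['joints'].round(3))
q=(P-p)@M; m=(abs(q[...,1])<.06)&(q[...,0]<.03)&(q[...,0]>-.03)&(P[...,2]>.026)&(P[...,2]<.08)
print(np.round(np.sort(P[m][:,2])[:100:10],4), np.round(np.median(q[m],0),3))
E
```

```text
clock: 11.08
position: [0.4271, -0.3445, -0.0154]
ee_rot: [-3.095, -0.533, 0.002]
force: [-0.1, -0.1, -0.3]
width: 0.597
gripper_force: 0.0
[ 0.42726842 -0.34478248 -0.01498079] [ 0.28424018 -0.886315    0.54310023] 0.5987121565222492 [-0.018  0.754  0.909  2.008 -0.841  0.811  0.162]
[0.026  0.0262 0.0266 0.0269 0.0272 0.0275 0.0276 0.0278 0.028  0.0282] [ 0.009  0.027 -0.065]
```

```bash

python3 - <<'E'
from h import *
d=dict(np.load('wrist0.npz')); P=cloud(d); p=np.array([0.24652103, 0.57368151, 0.18874096]);M=R.from_rotvec([-6.33173667e-01, -3.07692460e+00,  2.51453203e-03]).as_matrix()
q=(P-p)@M; m=(abs(q[...,1])<.08)&(abs(q[...,0])<.03)&(abs(q[...,2])<.08); print(np.round(q[m][np.argsort(-q[m][:,2])][:60:6],4))
E
python3 -m creep '[[0,0,0.2,0,0.6],[0,0,0.15,0,0.6],[0,0,0,0,0.6]]'
```

```text
[[ 0.0054 -0.0472 -0.0355]
 [ 0.0095 -0.0484 -0.0363]
 [-0.0023 -0.0468 -0.0369]
 [ 0.0111  0.0487 -0.0371]
 [ 0.0111 -0.0509 -0.0374]
 [-0.0046 -0.0467 -0.0376]
 [-0.0031  0.0449 -0.0377]
 [ 0.0045  0.045  -0.0378]
 [ 0.0052  0.0449 -0.038 ]
 [ 0.0083 -0.0469 -0.0381]]
clock: 11.5
position: [0.4274, -0.3446, -0.029]
ee_rot: [-3.095, -0.533, 0.001]
force: [0.1, -0.2, 0.0]
width: 0.601
gripper_force: 0.0
```

```bash

python3 -m creep '[[0,0,0.05,0,0.6],[0,0,0,0,0.1],[0,0,0,0,0.1],[0,0,0,0,0.1],[0,0,0,0,0.1],[0,0,0,0,0.1]]' 6
```

```text
clock: 12.25
position: [0.4278, -0.3451, -0.0304]
ee_rot: [3.096, 0.533, 0.0]
force: [0.5, -0.5, -0.6]
width: 0.258
gripper_force: 6.0
```

```bash
cat >> h.py <<'E'
def bar(d=None,box=.2):
    """bar pitch from wrist view: line fit of top surface of handle/blade along tool x"""
    d=d or shot('wrist'); P=cloud(d); p,M,s=tool(); q=(P-p)@M; f=-(q[...,2]+.0365) # height above real tip
    m=(abs(q[...,1])<.006)&(q[...,0]>.015)&(q[...,0]<.19)&(P[...,2]>.004)&(f<.05)
    x=q[m][:,0]; h=f[m]
    out=[(round(b,3),round(float(np.median(h[(x>b-.004)&(x<b+.004)])),4)) for b in np.arange(.02,.19,.015) if ((x>b-.004)&(x<b+.004)).sum()>3]
    print('along,height above tip plane',out,'tipz',round(p[2]+.0365,4)); return out
E
python3 -m creep '[[0,0,-0.2,0,0.1],[0,0,-0.2,0,0.1],[0,0,-0.2,0,0.1],[0,0,-0.2,0,0.1],[0,0,0,0,0.1],[0,0,0,0,0.1]]' 3
python3 -c "
from h import *
bar()"
```

```text
clock: 13.0
position: [0.4276, -0.345, 0.0015]
ee_rot: [3.096, 0.533, -0.0]
force: [-1.0, -0.0, -1.5]
width: 0.262
gripper_force: 3.0
along,height above tip plane [(np.float64(0.02), 0.0098), (np.float64(0.035), 0.006), (np.float64(0.05), 0.0024), (np.float64(0.065), -0.0007), (np.float64(0.08), -0.013), (np.float64(0.095), -0.0167), (np.float64(0.11), -0.0204), (np.float64(0.125), -0.0238)] tipz 0.0379
```

```bash

python3 -m creep '[[0,0,0,0,0.1],[0,0,0,0,0.1],[0,0,-0.5,0,0.1],[0,0,-1,0,0.1],[0,0,-1,0,0.1],[0,0,-1,0,0.1],[0,0,-0.5,0,0.1],[0,0,0,0,0.1]]' 45
python3 -c "
from h import *
bar()
goto(.507,-.389,.16,4.5)"
python3 -m creep '[[0,0,0,-1,0.1],[0,0,0,-1,0.1],[0,0,0,-1,0.1],[0,0,0,-1,0.1],[0,0,0,-1,0.1],[0,0,0,-1,0.1],[0,0,0,-1,0.1],[0,0,0,-1,0.1],[0,0,0,-1,0.1],[0,0,0,-1,0.1]]' >/dev/null
python3 -m creep '[[0,0,0,-1,0.1],[0,0,0,-1,0.1],[0,0,0,-1,0.1],[0,0,0,-1,0.1],[0,0,0,-1,0.1],[0,0,0,-1,0.1],[0,0,0,-1,0.1],[0,0,0,-1,0.1],[0,0,0,-0.75,0.1],[0,0,0,0,0.1]]'
python3 -c "
from h import *
bar()
goto(.507,-.389,.16,4.5)"
```

```text
clock: 14.05
position: [0.4282, -0.3453, 0.1626]
ee_rot: [3.095, 0.534, 0.003]
force: [-0.5, 0.6, -2.5]
width: 0.256
gripper_force: 45.0
along,height above tip plane [(np.float64(0.02), 0.0109), (np.float64(0.035), 0.0071), (np.float64(0.05), 0.0034), (np.float64(0.065), 0.0003), (np.float64(0.08), -0.0122), (np.float64(0.095), -0.0159), (np.float64(0.11), -0.0196), (np.float64(0.125), -0.0232)] tipz 0.1977
t14.10 pos [ 0.4277 -0.3445  0.1612] yaw -70.4 q7 -0.05 w 0.024 | turn units -18.73 (alt +26.3) shift now [1.49 1.71 0.03] after turn [-1.26  1.89  0.03]
clock: 16.6
position: [0.4269, -0.3442, 0.16]
ee_rot: [-2.13, -2.306, 0.0]
force: [1.1, -0.9, -2.9]
width: 0.254
gripper_force: 45.0
along,height above tip plane [(np.float64(0.02), 0.0093), (np.float64(0.035), 0.0057), (np.float64(0.05), 0.002), (np.float64(0.065), -0.0013), (np.float64(0.08), -0.0137), (np.float64(0.095), -0.0174), (np.float64(0.11), -0.0211), (np.float64(0.125), -0.0245)] tipz 0.1968
t16.65 pos [ 0.427  -0.3443  0.1603] yaw 4.5 q7 1.01 w 0.023 | turn units -0.01 (alt +45.0) shift now [-1.27  1.91  0.  ] after turn [-1.27  1.91  0.  ]
```

```bash

python3 -m creep '[[-0.42,0.63,0,0,0.1],[-0.42,0.64,0,0,0.1],[-0.42,0.64,0,0,0.1],[0,0,0,0,0.1],[0,0,0,0,0.1]]'
python3 - <<'E'
from h import *
p,M,s=tool(); print(p)
d=shot('wrist','w4.png'); np.savez('w4.npz',**d); P=cloud(d)
ex=np.array([.577,-.005,0]); a=np.radians(4.55); E=np.array([[np.cos(a),-np.sin(a)],[np.sin(a),np.cos(a)]])
q=(P[...,:2]-ex[:2])@E; z=P[...,2]
def seg(m,n):
    t=q[m]; print(n,m.sum(), np.round(np.percentile(t,[2,50,98],axis=0),4).tolist(),'z',np.round(np.nanmedian(z[m]),4))
box=lambda x0,x1,y0,y1:(q[...,0]>x0)&(q[...,0]<x1)&(q[...,1]>y0)&(q[...,1]<y1)
seg(box(-.13,.0,-.215,-.185)&(z>.108)&(z<.125),'right rim')
seg(box(-.125,-.075,-.150,-.10)&(z>.09),'cover top')
seg(box(-.06,.0,-.15,-.1)&(z>.09),'bed')
seg(box(-.112,-.088,-.2,-.19)&(z>.09),'fulc')
seg(box(-.16,-.05,-.2,-.1)&(z>.1035)&(z<.118),'cover+')
# cover end profile along y at x=-.1
for y in np.arange(-.21,-.13,.004):
    m=box(-.112,-.088,y-.002,y+.002); print('%.3f'%y, m.sum(), np.round(np.nanpercentile(z[m],[10,50,90]),4) if m.sum() else '')
for x in np.arange(-.145,-.05,.005):
    m=box(x-.0025,x+.0025,-.150,-.12); print('x%.3f'%x, np.round(np.nanmedian(z[m]),4) if m.sum() else '', end=' ')
for x in np.arange(-.145,-.05,.005):
    m=box(x-.0025,x+.0025,-.199,-.193); print('fx%.3f'%x, np.round(np.nanmedian(z[m]),4) if m.sum() else '', end=' ')
E
```

```text
clock: 17.27
position: [0.5069, -0.3888, 0.1607]
ee_rot: [-2.132, -2.305, 0.001]
force: [0.1, -0.1, -1.7]
width: 0.256
gripper_force: 45.0
[ 0.50685249 -0.38882915  0.16066486]Traceback (most recent call last):
  File "<stdin>", line 9, in <module>
  File "<stdin>", line 7, in seg
    return _quantile_unchecked(
        a, q, axis, out, overwrite_input, method, keepdims, weights)
    return _ureduce(a,
                    func=_quantile_ureduce_func,
    ...<5 lines>...
                    overwrite_input=overwrite_input,
                    method=method)
    r = func(a, **kwargs)
    result = _quantile(arr,
                       quantiles=q,
    ...<2 lines>...
                       out=out,
                       weights=wgt)
    slices_having_nans = np.isnan(arr[-1, ...])
                                  ~~~^^^^^^^^^
IndexError: index -1 is out of bounds for axis 0 with size 0
```

View pics/w4.png

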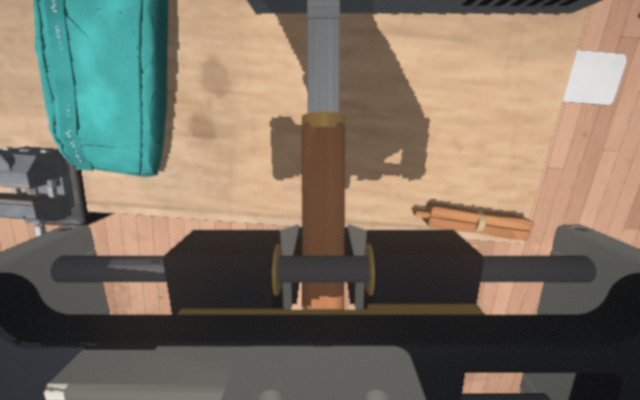

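```bash

cat > ext.py <<'E'
from h import *
def prof(P,ex,ey,yaw):
    a=np.radians(yaw); E=np.array([[np.cos(a),-np.sin(a)],[np.sin(a),np.cos(a)]])
    q=(P[...,:2]-[ex,ey])@E; z=P[...,2]
    box=lambda x0,x1,y0,y1:(q[...,0]>x0)&(q[...,0]<x1)&(q[...,1]>y0)&(q[...,1]<y1)
    return q,z,box
E
python3 - <<'E'
from ext import *
P=cloud(dict(np.load('w1.npz'))); q,z,box=prof(P,.577,-.005,4.55)
med=lambda m: (int(m.sum()),round(float(np.nanmedian(z[m])),4)) if m.sum()>2 else None
print('bed',med(box(-.055,.05,-.15,-.05)),'cover top',med(box(-.11,-.09,-.155,-.05)))
print('rim profile across y, x -.06..0'); print([('%.3f'%y,med(box(-.06,.02,y-.001,y+.001))) for y in np.arange(-.208,-.184,.002)])
print('front rim across x'); print([('%.3f'%x,med(box(x-.001,x+.001,-.16,-.03))) for x in np.arange(-.178,-.156,.002)])
print('cover across x'); print([('%.3f'%x,med(box(x-.001,x+.001,-.155,-.08))) for x in list(np.arange(-.138,-.126,.002))+list(np.arange(-.074,-.062,.002))])
print('notch along y'); print([('%.3f'%y,med(box(-.108,-.092,y-.0015,y+.0015))) for y in np.arange(-.206,-.154,.003)])
print('notch across x'); print([('%.3f'%x,med(box(x-.0015,x+.0015,-.187,-.172))) for x in np.arange(-.13,-.07,.003)])
# top cam rim
P=cloud(dict(np.load('top0.npz'))); q,z,box=prof(P,.577,-.005,4.55)
m=box(-.2,.2,-.23,.23)&(z>.109)&(z<.119)
for nm,mm,ax in(('right',box(-.05,.15,-.21,-.185)&m,1),('left',box(-.05,.15,.185,.21)&m,1),('far',box(.15,.185,-.18,.18)&m,0),('near',box(-.185,-.15,-.18,.1)&m,0)):
    t=q[mm]; k=np.polyfit(t[:,1-ax],t[:,ax],1); print(nm,mm.sum(),'centre',np.round(np.median(t[:,ax]),4),'slope deg',np.round(np.degrees(k[0]),2))
E
```

```text
bed (4690, 0.0999) cover top (1969, 0.1078)
rim profile across y, x -.06..0
[('-0.208', (87, -0.0009)), ('-0.206', (84, -0.0008)), ('-0.204', (90, -0.0007)), ('-0.202', (92, -0.0007)), ('-0.200', (82, -0.0007)), ('-0.198', (1210, 0.0719)), ('-0.196', (165, 0.1135)), ('-0.194', (156, 0.1136)), ('-0.192', (146, 0.1134)), ('-0.190', (41, 0.1123)), ('-0.188', (52, 0.0996)), ('-0.186', (149, 0.0996))]
front rim across x
[('-0.178', None), ('-0.176', (3, 0.1108)), ('-0.174', (143, 0.1134)), ('-0.172', (204, 0.1139)), ('-0.170', (198, 0.1139)), ('-0.168', (435, 0.1119)), ('-0.166', (304, 0.1004)), ('-0.164', (181, 0.1)), ('-0.162', (190, 0.0999)), ('-0.160', (199, 0.0998)), ('-0.158', (191, 0.0999))]
cover across x
[('-0.138', (56, 0.1)), ('-0.136', (108, 0.1075)), ('-0.134', (118, 0.1078)), ('-0.132', (123, 0.1079)), ('-0.130', (121, 0.1078)), ('-0.128', (127, 0.1079)), ('-0.126', (121, 0.1078)), ('-0.074', (137, 0.1075)), ('-0.072', (118, 0.0999)), ('-0.070', (135, 0.0998)), ('-0.068', (134, 0.0997)), ('-0.066', (139, 0.0998)), ('-0.064', (131, 0.0998))]
notch along y
[('-0.206', (22, -0.
[... 369 characters left out ...]
0.158', (69, 0.1065)), ('-0.155', (70, 0.1073))]
notch across x
[('-0.130', (35, 0.1001)), ('-0.127', (38, 0.0993)), ('-0.124', (44, 0.0994)), ('-0.121', (21, 0.0484)), ('-0.118', (9, 0.043)), ('-0.115', (7, 0.0405)), ('-0.112', (7, 0.0386)), ('-0.109', (6, 0.0351)), ('-0.106', (4, 0.0323)), ('-0.103', None), ('-0.100', (3, 0.0275)), ('-0.097', None), ('-0.094', None), ('-0.091', None), ('-0.088', (22, 0.0997)), ('-0.085', (37, 0.0999)), ('-0.082', (38, 0.0994)), ('-0.079', (38, 0.0996)), ('-0.076', (37, 0.0998)), ('-0.073', (38, 0.0998))]
right 181 centre -0.1954 slope deg -0.14
left 184 centre 0.1968 slope deg 0.02
far 337 centre 0.1627 slope deg 0.17
near 258 centre -0.1688 slope deg 0.13
```

```bash

python3 -c "
from h import *
goto(.5029,-.3874,.1083,4.6)"

```

```text
t17.32 pos [ 0.5068 -0.3888  0.161 ] yaw 4.5 q7 1.03 w 0.023 | turn units -0.03 (alt +45.0) shift now [ 0.04 -0.09  1.32] after turn [ 0.04 -0.09  1.32]
```

```bash

python3 -m creep '[[0.04,-0.09,0.4,0,0.1],[0,0,0.5,0,0.1],[0,0,0.42,0,0.1],[0,0,0,0,0.1]]'
python3 - <<'E'
from h import *
goto(.5029,-.3874,.1083,4.6)
bar()
d=shot('side'); c=proj(d,[.4882,-.2045,.1])[0].astype(int); u0,v0=c[0]-70,c[1]-50
cv2.imwrite('pics/s5c.png',cv2.resize(d['pixels'][v0:v0+110,u0:u0+150],None,fx=5,fy=5,interpolation=cv2.INTER_CUBIC)); print(c,u0,v0)
p,M,s=tool()
print('pred tip px',proj(d,p+M@[.1615,0,-.0365+.0383]),'pred fulc',proj(d,[.4882,-.2045,.1]))
E
```

```text
clock: 17.82
position: [0.503, -0.3868, 0.107]
ee_rot: [-2.13, -2.305, 0.0]
force: [0.5, 0.3, -2.0]
width: 0.257
gripper_force: 45.0
t17.82 pos [ 0.503  -0.3868  0.107 ] yaw 4.5 q7 1.06 w 0.024 | turn units -0.02 (alt +45.0) shift now [-0.02 -0.   -0.03] after turn [-0.02 -0.   -0.03]
along,height above tip plane [(np.float64(0.02), 0.0086), (np.float64(0.035), 0.005), (np.float64(0.05), 0.0012), (np.float64(0.065), -0.0021), (np.float64(0.08), -0.0143), (np.float64(0.095), -0.0181), (np.float64(0.11), -0.0218), (np.float64(0.125), -0.0253)] tipz 0.1446
[329 244] 259 194
pred tip px [[333.69248782 246.98677715]] pred fulc [[329.89707695 244.2630774 ]]
```

View pics/s5c.png

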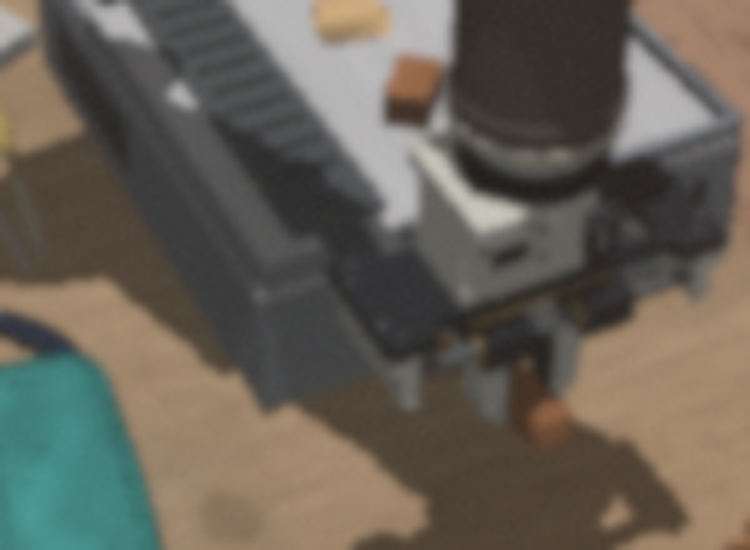

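```bash

python3 -m creep '[[0.25,0,0.06,0,0.1],[0.25,0,0.06,0,0.1],[0.25,0,0.06,0,0.1],[0,0,0,0,0.1]]'
python3 -m creep '[[0.25,0,0.06,0,0.1],[0.25,0,0.06,0,0.1],[0,0,0,0,0.1]]'
python3 -m creep '[[0.25,0,0.06,0,0.1],[0,0,0,0,0.1]]'
python3 -c "
from h import *
bar()
goto(.5029,-.3874,.1083,4.6)"
```

```text
clock: 18.42
position: [0.502, -0.3563, 0.1013]
ee_rot: [-2.129, -2.309, -0.001]
force: [0.1, 0.0, -1.5]
width: 0.256
gripper_force: 45.0
clock: 18.8
position: [0.5002, -0.3366, 0.0963]
ee_rot: [-2.129, -2.308, -0.001]
force: [-0.2, 0.4, -1.7]
width: 0.26
gripper_force: 45.0
clock: 19.05
position: [0.4993, -0.3269, 0.094]
ee_rot: [-2.13, -2.308, -0.001]
force: [-0.1, 0.2, -2.6]
width: 0.256
gripper_force: 45.0
along,height above tip plane [(np.float64(0.02), 0.0095), (np.float64(0.035), 0.0056), (np.float64(0.05), 0.0022), (np.float64(0.065), -0.0012), (np.float64(0.08), -0.0134), (np.float64(0.095), -0.0172), (np.float64(0.11), -0.0209), (np.float64(0.125), -0.0243)] tipz 0.1307
t19.10 pos [ 0.4994 -0.3276  0.0942] yaw 4.6 q7 1.00 w 0.024 | turn units -0.01 (alt +45.0) shift now [-1.5  -0.03 -0.35] after turn [-1.5  -0.03 -0.35]
```

```bash

python3 -m creep '[[0,0,0.03,0,0.1],[0,0,0,0,0.1]]'
python3 -m creep '[[0,0,0.03,0,0.1],[0,0,0,0,0.1]]' | grep -E "position|force"
python3 -m creep '[[0,0,0.03,0,0.1],[0,0,0,0,0.1]]'| grep -E "position|force"
python3 -c "
from h import *
bar();goto(.5029,-.3874,.1083,4.6)
d=shot('top','t6.png'); cv2.imwrite('pics/t6c.png',cv2.resize(d['pixels'][150:240,370:460],None,fx=6,fy=6))"
```

```text
clock: 19.35
position: [0.4993, -0.3284, 0.0932]
ee_rot: [2.132, 2.307, -0.0]
force: [0.5, -0.6, -1.3]
width: 0.254
gripper_force: 45.0
position: [0.4994, -0.3284, 0.0921]
force: [-0.4, -0.2, 1.0]
gripper_force: 45.0
position: [0.4995, -0.3283, 0.0909]
force: [-0.3, -1.8, 1.5]
gripper_force: 45.0
along,height above tip plane [(np.float64(0.02), 0.01), (np.float64(0.035), 0.0065), (np.float64(0.05), 0.0031), (np.float64(0.065), 0.0002), (np.float64(0.08), -0.0118), (np.float64(0.095), -0.0152), (np.float64(0.11), -0.0186), (np.float64(0.125), -0.0217)] tipz 0.1274
t19.90 pos [ 0.4995 -0.3283  0.0909] yaw 4.5 q7 1.00 w 0.024 | turn units -0.02 (alt +45.0) shift now [-1.48 -0.03 -0.43] after turn [-1.48 -0.03 -0.43]
```

View pics/t6c.png

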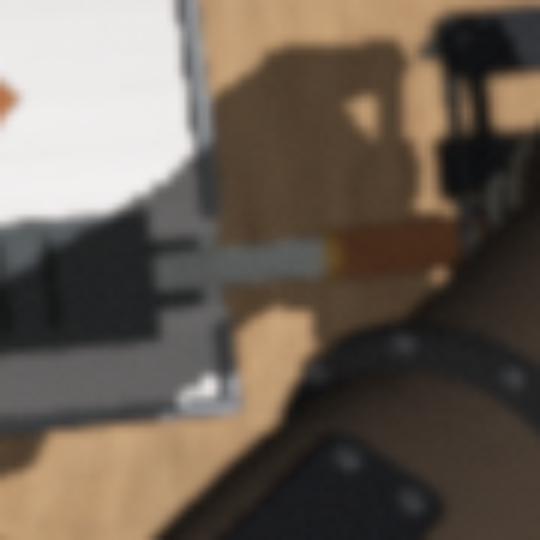

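```bash

python3 -m creep '[[-0.02,0,0.15,0,0.1],[-0.02,0,0.15,0,0.1],[-0.02,0,0.15,0,0.1],[-0.02,0,0.15,0,0.1],[0,0,0,0,0.1]]' 30
python3 -m creep '[[-0.02,0,0.15,0,0.1],[-0.02,0,0.15,0,0.1],[0.01,0,0.15,0,0.1],[0.02,0,0.15,0,0.1],[0,0,0,0,0.1]]'
python3 -c "
from h import *
bar()"
```

```text
clock: 20.58
position: [0.4996, -0.3312, 0.0663]
ee_rot: [-2.132, -2.308, -0.0]
force: [0.1, -0.4, 3.3]
width: 0.26
gripper_force: 30.0
clock: 21.2
position: [0.4995, -0.3317, 0.0423]
ee_rot: [-2.132, -2.307, 0.0]
force: [0.2, -2.8, 0.7]
width: 0.258
gripper_force: 30.0
along,height above tip plane [(np.float64(0.02), 0.0183), (np.float64(0.035), 0.0206), (np.float64(0.05), 0.0228), (np.float64(0.065), 0.0259), (np.float64(0.08), 0.0195), (np.float64(0.095), 0.0218), (np.float64(0.11), 0.0241)] tipz 0.079
```

```bash

cat >> ext.py <<'E'
def coverprof(d=None,ex=(.573,-.0035)):
    P=cloud(d or shot('top')); q,z,box=prof(P,*ex,4.6)
    f=lambda m: round(float(np.nanmedian(z[m])),4) if m.sum()>2 else None
    print('cover top z along y',[('%.2f'%y,f(box(-.12,-.08,y-.008,y+.008))) for y in np.arange(-.16,.11,.03)])
E
python3 - <<'E'
from ext import *
d=shot('top'); coverprof(d)
cv2.imwrite('pics/t7c.png',cv2.resize(d['pixels'][150:240,370:460],None,fx=6,fy=6))
P=cloud(d); q,z,box=prof(P,.573,-.0035,4.6)
print([('%.3f'%y,np.round(np.nanmedian(z[box(-.107,-.093,y-.002,y+.002)]),4)) for y in np.arange(-.24,-.15,.004)])
E
```

```text
cover top z along y [('-0.16', 0.1176), ('-0.13', 0.117), ('-0.10', 0.1156), ('-0.07', 0.1154), ('-0.04', 0.1133), ('-0.01', 0.1122), ('0.02', 0.1111), ('0.05', 0.11), ('0.08', 0.1096), ('0.11', 0.1077)]
[('-0.240', np.float64(0.5283)), ('-0.236', np.float64(0.5207)), ('-0.232', np.float64(0.4923)), ('-0.228', np.float64(0.4816)), ('-0.224', np.float64(0.5247)), ('-0.220', np.float64(0.1054)), ('-0.216', np.float64(0.1058)), ('-0.212', np.float64(0.104)), ('-0.208', np.float64(0.1037)), ('-0.204', np.float64(0.1024)), ('-0.200', np.float64(0.1057)), ('-0.196', np.float64(0.1078)), ('-0.192', np.float64(0.1053)), ('-0.188', np.float64(0.1066)), ('-0.184', np.float64(0.1077)), ('-0.180', np.float64(0.109)), ('-0.176', np.float64(0.1074)), ('-0.172', np.float64(0.1078)), ('-0.168', np.float64(0.1179)), ('-0.164', np.float64(0.119)), ('-0.160', np.float64(0.1176)), ('-0.156', np.float64(0.1175)), ('-0.152', np.float64(0.1168))]
```

View pics/t7c.png

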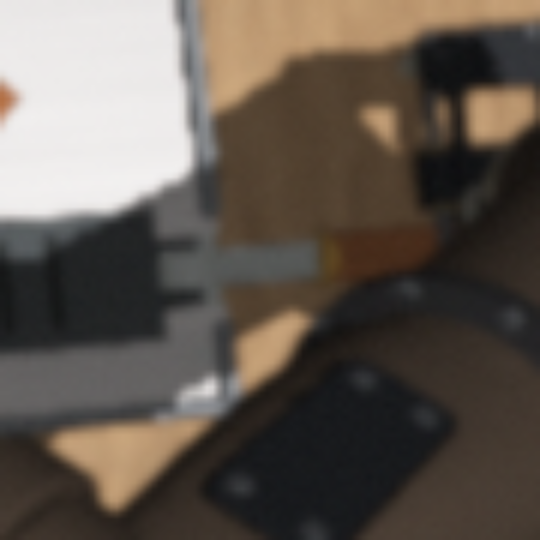

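```bash

python3 -m creep '[[0.02,0,0.15,0,0.1],[0.02,0,0.15,0,0.1],[0.02,0,0.15,0,0.1],[0,0,0,0,0.1],[0,0,0,0,0.1]]'
python3 -c "
from ext import *
bar(); coverprof()"
python3 -m creep '[[-0.02,0,-0.15,0,0.1],[-0.02,0,-0.15,0,0.1],[-0.02,0,-0.15,0,0.1],[0,0,-0.15,0,0.1],[0,0,-0.15,0,0.1],[0.01,0,-0.15,0,0.1],[0.02,0,-0.15,0,0.1],[0.02,0,-0.15,0,0.1],[0,0,0,0,0.1]]'
python3 -c "
from ext import *
bar(); coverprof()"

```

```text
clock: 21.92
position: [0.4993, -0.3287, 0.0245]
ee_rot: [-2.131, -2.307, -0.0]
force: [1.3, 0.8, -0.5]
width: 0.261
gripper_force: 30.0
along,height above tip plane [(np.float64(0.02), 0.0216), (np.float64(0.035), 0.0262), (np.float64(0.05), 0.0308), (np.float64(0.065), 0.0364), (np.float64(0.08), 0.0316), (np.float64(0.095), 0.0362), (np.float64(0.11), 0.0402)] tipz 0.0611
cover top z along y [('-0.16', 0.1234), ('-0.13', 0.1214), ('-0.10', 0.1197), ('-0.07', 0.1191), ('-0.04', 0.1162), ('-0.01', 0.1144), ('0.02', 0.1133), ('0.05', 0.1116), ('0.08', 0.11), ('0.11', 0.106)]
clock: 23.15
position: [0.4998, -0.3298, 0.0733]
ee_rot: [2.131, 2.307, 0.0]
force: [0.5, 0.6, -3.6]
width: 0.261
gripper_force: 30.0
along,height above tip plane [(np.float64(0.02), 0.0218), (np.float64(0.035), 0.0261), (np.float64(0.05), 0.0305), (np.float64(0.065), 0.0358), (np.float64(0.08), 0.0308), (np.float64(0.095), 0.0352), (np.float64(0.11), 0.039)] tipz 0.1095
cover top z along y [('-0.16', 0.1674), ('-0.13', 0.1629), ('-0.10', 0.157), ('-0.07', 0.1483), ('-0.04', 0.1416), ('-0.01', 0.135), ('0.02', 0.1283), ('0.05', 0.1207), ('0.08', 0.1136), ('0.11', 0.1083)]
```

```bash

python3 -m creep '[[0,0,0.15,0,0.1],[0,0,0.15,0,0.1],[0,0,0.15,0,0.1],[0,0,0.15,0,0.1],[0,0,0.15,0,0.1],[0,0,0.15,0,0.1],[0,0,0.15,0,0.1],[0,0,0.1,0,0.1],[0,0,0,0,0.1]]'
python3 -c "
from ext import *
bar(); coverprof()"
python3 -m creep '[[-0.2,0,0.05,0,0.1],[-0.2,0,0.06,0,0.1],[-0.2,0,0.06,0,0.1],[-0.25,0,0.08,0,0.1],[-0.25,0,0.08,0,0.1],[-0.25,0,0.08,0,0.1],[-0.25,0,0.05,0,0.1],[-0.25,0,0,0,0.1],[0,0,0,0,0.1]]'
python3 -c "
from ext import *
bar(); coverprof()"

```

```text
clock: 24.38
position: [0.4993, -0.3293, 0.0264]
ee_rot: [-2.131, -2.307, -0.0]
force: [-0.9, 0.2, -2.6]
width: 0.255
gripper_force: 30.0
along,height above tip plane [(np.float64(0.02), 0.0212), (np.float64(0.035), 0.0255), (np.float64(0.05), 0.03), (np.float64(0.065), 0.0355), (np.float64(0.08), 0.0305), (np.float64(0.095), 0.0349), (np.float64(0.11), 0.0389)] tipz 0.0631
cover top z along y [('-0.16', 0.124), ('-0.13', 0.1226), ('-0.10', 0.1198), ('-0.07', 0.1181), ('-0.04', 0.1173), ('-0.01', 0.1149), ('0.02', 0.113), ('0.05', 0.1117), ('0.08', 0.1099), ('0.11', 0.1076)]
clock: 25.6
position: [0.5051, -0.4047, 0.0085]
ee_rot: [2.132, 2.306, -0.001]
force: [-0.9, 0.5, -1.1]
width: 0.26
gripper_force: 30.0
along,height above tip plane [(np.float64(0.02), 0.0219), (np.float64(0.035), 0.0263), (np.float64(0.05), 0.0308), (np.float64(0.065), 0.0361), (np.float64(0.08), 0.0314), (np.float64(0.095), 0.0358), (np.float64(0.11), 0.0397)] tipz 0.0449
cover top z along y [('-0.16', 0.1239), ('-0.13', 0.1216), ('-0.10', 0.1203), ('-0.07', 0.1188), ('-0.04', 0.1167), ('-0.01', 0.1152), ('0.02', 0.1128), ('0.05', 0.112), ('0.08', 0.1093), ('0.11', 0.1077)]
```

```bash

python3 -m creep '[[0.1,-0.6,0,0,0.1],[0.1,-0.6,0,0,0.1],[0.1,-0.6,0,0,0.1],[0.1,-0.6,0,0,0.1],[0.1,-0.5,0,0,0.1],[0,0,0.3,0,0.1],[0,0,0.2,0,0.1],[0,0,0,0,0.1]]'
python3 -m creep '[[0,0,0.1,0,0.1],[0,0,0.1,0,0.1],[0,0,0.1,0,0.1],[0,0,0.1,0,0.1],[0,0,0,0,0.1]]' 3
python3 -c "
from ext import *
bar()"
python3 -m creep '[[0,0,0,0,0.5],[0,0,0,0,0.5],[0,0,0,0,0.5],[0,0,0,0,0.5]]'
python3 -m creep '[[0,0,-1,0,0.5],[0,0,-1,0,0.5],[0,0,-1,0,0.5],[0,0,-1,0,0.8],[0,0,-1,0,0.8]]'
python3 -c "
from ext import *
coverprof(); d=shot('wrist','w8.png'); goto(.59,-.04,.2,4.6)
P=cloud(d); p,M,s=tool(); q=(P-p)@M; m=(abs(q[...,1])<.03)&(P[...,2]>.005)&(P[...,2]<.06)&(q[...,0]>.0)&(q[...,0]<.2)
print(np.round(np.percentile(P[m],[1,50,99],axis=0),3))"

```

```text
clock: 26.7
position: [0.3887, -0.392, -0.0127]
ee_rot: [-2.129, -2.308, -0.0]
force: [0.6, 0.3, -2.1]
width: 0.261
gripper_force: 30.0
clock: 27.32
position: [0.3881, -0.3926, -0.0279]
ee_rot: [-2.131, -2.307, -0.0]
force: [1.5, 0.4, -0.3]
width: 0.261
gripper_force: 3.0
along,height above tip plane [(np.float64(0.02), 0.0129), (np.float64(0.035), 0.0129), (np.float64(0.05), 0.0128), (np.float64(0.065), 0.0132), (np.float64(0.08), 0.0048), (np.float64(0.095), 0.0047), (np.float64(0.11), 0.0046), (np.float64(0.125), 0.0045)] tipz 0.0087
clock: 27.88
position: [0.3881, -0.3926, -0.0276]
ee_rot: [-2.132, -2.308, -0.0]
force: [0.6, -0.7, 0.4]
width: 0.496
gripper_force: 0.0
clock: 28.5
position: [0.3879, -0.3924, 0.1737]
ee_rot: [-2.132, -2.308, -0.0]
force: [1.6, 0.3, -0.1]
width: 0.666
gripper_force: 0.0
cover top z along y [('-0.16', 0.1236), ('-0.13', 0.1223), ('-0.10', 0.1205), ('-0.07', 0.118), ('-0.04', 0.1171), ('-0.01', 0.1151), ('0.02', 0.1134), ('0.05', 0.1112), ('0.08', 0.1098), ('0.11', 0.1087)]
t28.60 pos [ 0.3895 -0.3947  0.1763] yaw 4.5 q7 1.12 w 0.070 | turn units -0.02 (alt +45.0) shift now [ 8.44  5.7  -0.6 ] after turn [ 8.43  5.71 -0.6 ]
[[ 0.366 -0.394  0.01 ]
 [ 0.38  -0.317  0.015]
 [ 0.396 -0.229  0.023]]
```

```bash

python3 -m creep '[[0.86,0.28,0,0,0.8],[0.86,0.28,0,0,0.8],[0.86,0.28,0,0,0.8],[0.86,0.28,0,0,0.8],[0.86,0.28,0,0,0.8],[0.86,0.28,0,0,0.8],[0.86,0.28,0,0,0.8],[0.86,0.28,0,0,0.8],[0.86,0.28,0,0,0.8],[0.86,0.28,0,0,0.8],[0,0,0,0,0.8]]'
python3 - <<'E'
from ext import *
d=shot('wrist','w9.png'); P=cloud(d); p,M,s=tool(); q=(P-p)@M; z=P[...,2]
print(p,s['width'],'yaw',np.degrees(np.arctan2(M[1,1],M[0,1])))
m=(z>.1045)&(z<.122)&(abs(q[...,1])<.06)
for x in np.arange(-.02,.13,.01):
    t=q[m&(abs(q[...,0]-x)<.004)&(abs(q[...,1])<.05)]
    if len(t)>10: print('%.3f'%x,np.round(np.percentile(t[:,1],[2,98]),4),len(t), np.round(np.median(z[m&(abs(q[...,0]-x)<.004)]),4))
x=q[...,0]; t=m&(abs(q[...,1])<.02); print('far end along', np.round(np.percentile(x[t],[1,99.5]),4))
goto(.4757,-.0414,.2,4.6)
E
```

```text
clock: 29.98
position: [0.4726, -0.0378, 0.1716]
ee_rot: [-2.125, -2.312, 0.0]
force: [0.0, -0.4, 0.4]
width: 0.799
gripper_force: 0.0
[ 0.47225543 -0.03978628  0.17177414] 0.7986922643188907 yaw 4.699464883895695
-0.020 [-0.0277  0.0329] 564 0.1163
-0.010 [-0.0284  0.0326] 614 0.1156
0.000 [-0.0282  0.0331] 613 0.115
0.010 [-0.0281  0.0328] 615 0.1146
0.020 [-0.0278  0.0334] 642 0.1139
0.030 [-0.0276  0.0331] 644 0.1137
0.040 [-0.0283  0.0329] 700 0.1129
0.050 [-0.0281  0.0334] 668 0.1122
0.060 [-0.0279  0.0331] 662 0.1118
0.070 [-0.0277  0.0335] 689 0.1111
0.080 [-0.0275  0.0332] 743 0.1108
0.090 [-0.0282  0.0329] 763 0.11
0.100 [-0.028   0.0334] 764 0.1095
0.110 [-0.0278  0.0331] 779 0.1088
0.120 [-0.0275  0.0337] 798 0.1083
far end along [-0.1059  0.1406]
t30.02 pos [ 0.4723 -0.0398  0.1718] yaw 4.7 q7 0.29 w 0.073 | turn units 0.02 (alt -45.0) shift now [-0.05  0.08 -0.71] after turn [-0.05  0.08 -0.71]
```

```bash

python3 -m creep '[[0.1,0.065,0.7,0,0.8],[0,0,0.8,0,0.8],[0,0,0.6,0,0.8],[0,0,0.3,0,0.8],[0,0,0.24,0,0.8],[0,0,0,0,0.8],[0,0,0,0,0.4],[0,0,0,0,0.4],[0,0,0,0,0.4]]' 40

```

```text
clock: 31.15
position: [0.4754, -0.0366, 0.0672]
ee_rot: [2.131, 2.307, 0.002]
force: [0.7, -0.5, 4.0]
width: 0.692
gripper_force: 40.0
```

```bash

python3 -m creep '[[0,0,-0.1,0,0.4],[0,0,-0.2,0,0.4],[0,0,-0.4,0,0.4],[0,0,-0.6,0,0.4],[0,0,-0.8,0,0.4],[0,0,-0.8,0,0.4],[0,0,-0.6,0,0.4],[0,0,0,0,0.4],[0,0,0,0,0.4]]' 50
python3 - <<'E'
from ext import *
d=shot('wrist','w10.png'); P=cloud(d); p,M,s=tool(); q=(P-p)@M
for x in np.arange(-.02,.14,.02):
    m=(abs(q[...,0]-x)<.004)&(abs(q[...,1])<.02)&(P[...,2]>.15); print('%.2f'%x, m.sum(), np.round(np.median(-q[m][:,2])-.0365,4) if m.sum() else '')
goto(.575,-.325,.2,94.6)
E
```

```text
clock: 32.28
position: [0.4742, -0.0365, 0.2063]
ee_rot: [-2.131, -2.307, 0.0]
force: [0.5, 0.5, -2.5]
width: 0.692
gripper_force: 50.0
-0.02 422 0.0129
0.00 920 0.0114
0.02 2683 0.0925
0.04 1152 0.0091
0.06 1251 0.0079
0.08 1366 0.007
0.10 1485 0.0061
0.12 1500 0.0045
t32.33 pos [ 0.474  -0.0365  0.206 ] yaw 4.5 q7 0.24 w 0.064 | turn units 22.49 (alt -22.5) shift now [-7.39  1.95  0.15] after turn [1.94 7.39 0.15]
```

```bash

python3 -m creep '[[-0.82,0.23,0,0,0.4],[-0.82,0.23,0,0,0.4],[-0.82,0.23,0,0,0.4],[-0.82,0.23,0,0,0.4],[-0.82,0.23,0,0,0.4],[-0.82,0.23,0,0,0.4],[-0.82,0.23,0,0,0.4],[-0.82,0.23,0,0,0.4],[-0.82,0.23,0,0,0.4]]'
python3 -m creep '[[0,0,0,1,0.4],[0,0,0,1,0.4],[0,0,0,1,0.4],[0,0,0,1,0.4],[0,0,0,1,0.4],[0,0,0,1,0.4],[0,0,0,1,0.4],[0,0,0,1,0.4],[0,0,0,1,0.4],[0,0,0,1,0.4],[0,0,0,1,0.4]]' >/dev/null
python3 -m creep '[[0,0,0,1,0.4],[0,0,0,1,0.4],[0,0,0,1,0.4],[0,0,0,1,0.4],[0,0,0,1,0.4],[0,0,0,1,0.4],[0,0,0,1,0.4],[0,0,0,1,0.4],[0,0,0,1,0.4],[0,0,0,1,0.4],[0,0,0,1,0.4],[0,0,0,0.5,0.4]]'
python3 -c "
from h import *
goto(.58,-.325,-.022,94.6)"
```

```text
clock: 33.45
position: [0.5804, -0.325, 0.2049]
ee_rot: [-2.13, -2.306, 0.001]
force: [0.5, 0.1, -2.5]
width: 0.691
gripper_force: 50.0
clock: 36.33
position: [0.5803, -0.3241, 0.2053]
ee_rot: [-3.139, -0.122, 0.003]
force: [0.8, -1.1, -4.0]
width: 0.691
gripper_force: 50.0
t36.33 pos [ 0.5803 -0.3241  0.2053] yaw -85.5 q7 -0.48 w 0.064 | turn units -0.04 (alt +45.0) shift now [0.   0.03 5.68] after turn [0.   0.03 5.68]
```

```bash

python3 -m creep '[[0,0,0.7,0,0.4],[0,0,0.9,0,0.4],[0,0,0.9,0,0.4],[0,0,0.9,0,0.4],[0,0,0.9,0,0.4],[0,0,0.6,0,0.4],[0,0,0.3,0,0.4],[0,0,0,0,0.4]]'
python3 -m creep '[[0,0,0.1,0,0.4],[0,0,0.1,0,0.4],[0,0,0,0,0.4]]' | grep -E "pos|force"
python3 -m creep '[[0,0,0.1,0,0.4],[0,0,0,0,0.4]]' 15| grep -E "pos|force"
python3 -m creep '[[0,0,0.07,0,0.4],[0,0,0,0,0.4]]' | grep -E "pos|force"
```

```text
clock: 37.33
position: [0.5806, -0.3244, -0.0015]
ee_rot: [-3.139, -0.125, 0.001]
force: [-0.9, 0.3, -2.1]
width: 0.691
gripper_force: 50.0
position: [0.5808, -0.3242, -0.0092]
force: [0.3, 0.4, -3.7]
gripper_force: 50.0
position: [0.5806, -0.3241, -0.0136]
force: [0.5, 0.0, -2.0]
gripper_force: 15.0
position: [0.5806, -0.3242, -0.0163]
force: [-0.4, -0.6, -2.3]
gripper_force: 15.0
```

```bash

python3 -m creep '[[0,0,0.08,0,0.4],[0,0,0,0,0.4]]' | grep -E "pos|force"
python3 -m creep '[[0,0,0.08,0,0.4],[0,0,0,0,0.4]]' | grep -E "pos|force"
python3 -m creep '[[0,0,0.08,0,0.4],[0,0,0,0,0.4]]' 6| grep -E "pos|force"
```

```text
position: [0.5806, -0.3242, -0.0196]
force: [0.5, 0.2, -2.7]
gripper_force: 15.0
position: [0.5806, -0.3243, -0.0227]
force: [-0.2, 0.2, -2.7]
gripper_force: 15.0
position: [0.5809, -0.3245, -0.0256]
force: [-0.5, -0.5, -1.8]
gripper_force: 6.0
```

Nearly down; ease a little more at light grip, then open and rise.

```bash

python3 -m creep '[[0,0,0.06,0,0.4],[0,0,0,0,0.4],[0,0,0,0,0.8],[0,0,0,0,0.8],[0,0,0,0,0.8]]' 4| grep -E "pos|force|wid"
python3 -m creep '[[0,0,-0.3,0,0.8],[0,0,-0.6,0,0.8],[0,0,-1,0,0.8],[0,0,-1,0,0.8],[0,0,-1,0,0.8],[0,0,-1,0,0.8],[0,0,-1,0,0.8]]'
python3 - <<'E'
from h import *
d=shot('top','t11.png'); P=cloud(d)
m=(P[...,2]>.005)&(P[...,2]<.06)&(abs(P[...,1]+.325)<.07)&(P[...,0]>.42)&(P[...,0]<.75)
t=P[m]; A=np.c_[t[:,:2],np.ones(len(t))]; k=np.linalg.lstsq(A,t[:,2],rcond=None)[0]; print(len(t),np.round(t.mean(0),3),'slopes',k[:2].round(3), cv2.minAreaRect((t[:,:2]*1000).astype(np.float32)))
ext=(.573,-.0035)
goto(.454,.138,.21,4.6)
E
```

```text
position: [0.5806, -0.3244, -0.0282]
force: [-0.0, 0.3, 0.2]
width: 0.798
gripper_force: 0.0
clock: 40.45
position: [0.5803, -0.3248, 0.2113]
ee_rot: [3.138, 0.123, 0.002]
force: [0.2, 0.5, 0.3]
width: 0.798
gripper_force: 0.0
391 [ 0.645 -0.318  0.016] slopes [-0.082  0.013] ((588.6646728515625, -324.32293701171875), (136.4124298095703, 320.8275146484375), 89.29115295410156)
t40.50 pos [ 0.5815 -0.3269  0.2169] yaw -85.5 q7 -0.48 w 0.074 | turn units 22.47 (alt -22.5) shift now [ -2.27 -11.84   0.09] after turn [-11.84   2.25   0.09]
```

View pics/t11.png

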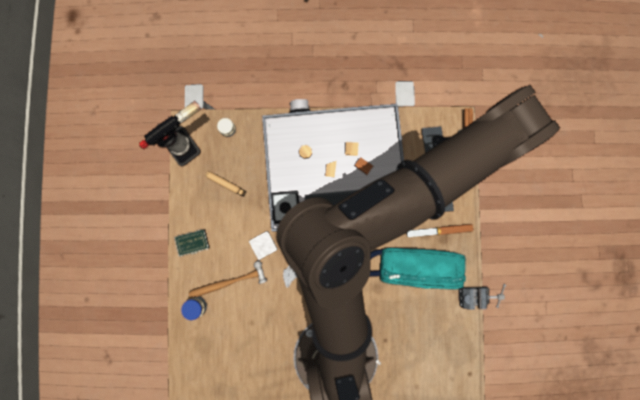

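```bash

python3 -m creep '[[-0.23,-0.91,0,0,0.8],[-0.23,-0.91,0,0,0.8],[-0.23,-0.91,0,0,0.8],[-0.23,-0.91,0,0,0.8],[-0.23,-0.91,0,0,0.8],[-0.23,-0.91,0,0,0.8],[-0.23,-0.91,0,0,0.8],[-0.23,-0.91,0,0,0.8],[-0.23,-0.91,0,0,0.8],[-0.23,-0.91,0,0,0.8],[-0.23,-0.91,0,0,0.8],[-0.23,-0.91,0,0,0.8]]'
python3 -m creep '[[0,0,0,-1,0.8],[0,0,0,-1,0.8],[0,0,0,-1,0.8],[0,0,0,-1,0.8],[0,0,0,-1,0.8],[0,0,0,-1,0.8],[0,0,0,-1,0.8]]' >/dev/null
python3 -m creep '[[0,0,0,-1,0.8],[0,0,0,-1,0.8],[0,0,0,-1,0.8],[0,0,0,-1,0.8],[0,0,0,-1,0.8],[0,0,0,-1,0.8],[0,0,0,-1,0.8],[0,0,0,-0.3,0.8],[0,0,0,0,0.8]]'
python3 - <<'E'
from h import *
d=shot('wrist','w12.png'); P=cloud(d); p,M,s=tool(); q=(P-p)@M
m=(P[...,2]>.155)&(P[...,2]<.19)&(np.hypot(P[...,0]-.454,P[...,1]-.138)<.04)
t=P[m]; print(len(t),np.round(np.percentile(t,[2,50,98],axis=0),4), cv2.minEnclosingCircle((t[:,:2]*1000).astype(np.float32)))
A=np.c_[t[:,:2],np.ones(len(t))]; print('top slopes',np.linalg.lstsq(A,t[:,2],rcond=None)[0])
goto(.454,.138,.21)
E
```

```text
clock: 42.0
position: [0.4357, 0.1028, 0.2088]
ee_rot: [-3.137, -0.122, -0.001]
force: [0.5, 0.5, -0.4]
width: 0.8
gripper_force: 0.0
clock: 44.0
position: [0.4362, 0.102, 0.2084]
ee_rot: [-2.697, -1.609, -0.001]
force: [-0.6, 1.1, -0.3]
width: 0.798
gripper_force: 0.0
1226 [[0.4382 0.1248 0.1591]
 [0.4531 0.1396 0.1653]
 [0.4675 0.1537 0.1676]] ((452.60955810546875, 138.9282684326172), 16.633214950561523)
top slopes [ 0.04943982 -0.02819641  0.14658445]
t44.05 pos [0.4361 0.1021 0.2082] yaw -28.4 q7 -0.63 w 0.073 | turn units -0.00 (alt -0.0) shift now [ 1.   -0.03 -0.04] after turn [ 1.   -0.03 -0.04]
```

```bash

python3 -m creep '[[0.5,-0.03,0,0,0.8],[0.52,-0.03,0.3,0,0.8],[0,0,0.8,0,0.8],[0,0,0.8,0,0.8],[0,0,0.4,0,0.8],[0,0,0.22,0,0.8],[0,0,0,0,0.2],[0,0,0,0,0.2],[0,0,0,0,0.2],[0,0,0,0,0.2]]' 35
python3 -m creep '[[-0.006,-0.011,-0.1,0,0.2],[-0.006,-0.011,-0.1,0,0.2],[-0.006,-0.011,-0.1,0,0.2],[-0.006,-0.011,-0.06,0,0.2],[0,0,0,0,0.2],[0,0,0,0,0.2],[0,0,0,0,0.2]]'

```

```text
clock: 45.3
position: [0.4535, 0.1396, 0.1075]
ee_rot: [-2.696, -1.612, -0.001]
force: [0.9, -1.1, -0.2]
width: 0.414
gripper_force: 0.0
clock: 46.18
position: [0.4524, 0.139, 0.1218]
ee_rot: [2.695, 1.611, 0.003]
force: [8.0, -2.2, -8.2]
width: 0.352
gripper_force: 35.0
```

```bash

python3 -m creep '[[0,0,-0.05,0,0.2],[0,0,-0.05,0,0.2],[0,0,0,0,0.2],[0,0,0,0,0.2]]'
python3 - <<'E'
from h import *
d=shot('top'); P=cloud(d); m=(P[...,2]>.15)&(P[...,2]<.2)&(np.hypot(P[...,0]-.454,P[...,1]-.138)<.03); print(m.sum(), np.nanpercentile(P[m][:,2],[50,90]) if m.sum() else '')
d=shot('wrist'); P=cloud(d); p,M,s=tool(); q=(P-p)@M
m=(P[...,2]>.15)&(P[...,2]<.2)&(np.hypot(P[...,0]-.452,P[...,1]-.138)<.02); t=P[m]; print(m.sum(), np.percentile(t[:,2],[10,50,90]) if m.sum() else '')
E
```

```text
clock: 46.68
position: [0.4521, 0.1383, 0.1242]
ee_rot: [2.694, 1.609, 0.001]
force: [16.7, -2.0, -38.7]
width: 0.355
gripper_force: 35.0
0 
2244 [0.17071729 0.17938346 0.18160549]
```

```bash

python3 -m creep '[[0,0,0.1,0,0.2],[0,0,0,0,0.6],[0,0,0,0,0.6],[0,0,0,0,0.6],[0,0,0,0,0.6],[0,0,-0.5,0,0.6],[0,0,-1,0,0.6],[-0.5,0,-1,0,0.6],[-0.5,0,-0.2,0,0.6],[0,0,0,0,0.6]]'
python3 - <<'E'
from h import *
d=shot('wrist'); P=cloud(d)
m=(P[...,2]>.152)&(P[...,2]<.19)&(np.hypot(P[...,0]-.454,P[...,1]-.138)<.04)
t=P[m]; print('knob',len(t),np.round(np.percentile(t,[2,50,98],axis=0),4))
goto(.535,.329,.1,-28.5)
E
```

```text
clock: 48.02
position: [0.4321, 0.1037, 0.2301]
ee_rot: [-2.695, -1.61, -0.003]
force: [0.5, 0.7, -1.1]
width: 0.601
gripper_force: 0.0
knob 1044 [[0.438  0.1249 0.1583]
 [0.453  0.1397 0.1654]
 [0.4675 0.1537 0.1677]]
t48.08 pos [0.4321 0.1047 0.2296] yaw -28.2 q7 -0.68 w 0.055 | turn units 0.06 (alt -44.9) shift now [ 6.15 -0.38  3.25] after turn [ 6.15 -0.41  3.25]
```

```bash

python3 -m creep '[[0.85,-0.07,0,0,0.6],[0.85,-0.07,0,0,0.6],[0.85,-0.07,0,0,0.6],[0.85,-0.07,0,0,0.6],[0.85,-0.07,0.3,0,0.6],[0.85,-0.05,0.5,0,0.6],[0,0,0,0,0.6]]'
python3 - <<'E'
from h import *
d=shot('wrist','w13.png'); P=cloud(d)
m=(P[...,2]>.06)&(P[...,2]<.085)&(np.hypot(P[...,0]-.535,P[...,1]-.329)<.09)
t=P[m]; r=cv2.minAreaRect((t[:,:2]*1000).astype(np.float32)); c=t[:,:2].mean(0); v=np.linalg.svd(t[:,:2]-c,full_matrices=False)[2][0]
print(len(t),r,np.round(c,4),'dir',np.degrees(np.arctan2(v[1],v[0]))%180,'z',np.round(np.percentile(t[:,2],[5,50,95]),4))
m=(P[...,2]>.003)&(P[...,2]<.045)&(np.hypot(P[...,0]-.535,P[...,1]-.329)<.09); t=P[m]; print(len(t),np.round(np.percentile(t,[1,99],axis=0),3))
goto(c[0],c[1],.005,np.degrees(np.arctan2(v[1],v[0]))+90)
E
```

```text
clock: 48.95
position: [0.5137, 0.2944, 0.1938]
ee_rot: [2.692, 1.617, -0.007]
force: [-0.4, 0.5, -0.5]
width: 0.601
gripper_force: 0.0
1983 ((534.8626708984375, 331.97564697265625), (109.22822570800781, 21.480194091796875), 61.6478271484375) [0.536  0.3349] dir 61.401527423839 z [0.067  0.0716 0.0734]
17 [[0.554 0.38  0.006]
 [0.573 0.393 0.009]]
t49.00 pos [0.5141 0.2923 0.1951] yaw -28.1 q7 -0.69 w 0.055 | turn units 0.11 (alt -44.9) shift now [ 1.22 -0.01  4.75] after turn [ 1.22 -0.02  4.75]
```

View pics/w13.png

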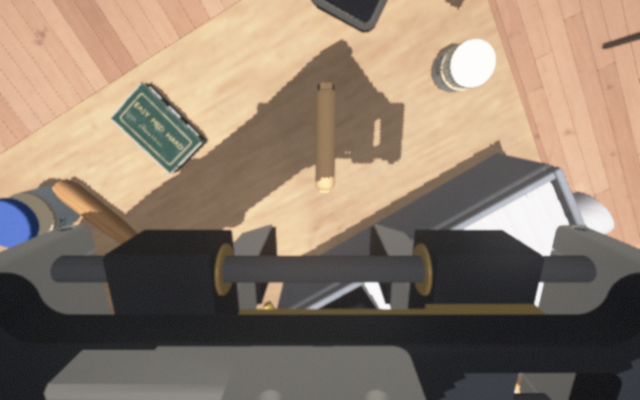

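```bash

python3 -c "
from h import *
goto(.5349,.332,.0095,-28.5)"
python3 -m creep '[[0.6,0,0,0.11,0.6],[0.6,0,0.6,0,0.6],[0,0,1,0,0.6],[0,0,1,0,0.6],[0,0,1,0,0.6],[0,0,0.6,0,0.6],[0,0,0.36,0,0.6],[0,0,0,0,0.6]]'
python3 -c "
from h import *
goto(.5349,.332,.0095,-28.5)"
```

```text
t49.00 pos [0.5141 0.2923 0.1951] yaw -28.1 q7 -0.69 w 0.055 | turn units 0.09 (alt -44.9) shift now [ 1.14 -0.01  4.63] after turn [ 1.14 -0.01  4.63]
clock: 50.0
position: [0.5374, 0.333, 0.0147]
ee_rot: [2.703, 1.601, -0.002]
force: [-0.4, 0.9, -0.5]
width: 0.598
gripper_force: 0.0
t50.00 pos [0.5374 0.333  0.0147] yaw -28.7 q7 -0.58 w 0.055 | turn units -0.06 (alt +44.9) shift now [-0.05 -0.04  0.13] after turn [-0.05 -0.04  0.13]
```

```bash

python3 -m creep '[[-0.05,-0.04,0.12,0,0.6],[0,0,0,0,0.6],[0,0,0,0,0.15],[0,0,0,0,0.15],[0,0,0,0,0.15],[0,0,0,0,0.15],[0,0,0,0,0.15]]' 40
python3 -m creep '[[0,0,-0.3,0,0.15],[0,0,-0.7,0,0.15],[0,0,-1,0,0.15],[0,0,-1,0,0.15],[0,0,-1,0,0.15],[0,0,0,0,0.15]]'
python3 - <<'E'
from ext import *
d=shot('wrist'); P=cloud(d); p,M,s=tool(); q=(P-p)@M
m=(abs(q[...,1])<.02)&(abs(q[...,0])<.09)&(-q[...,2]>.02)&(-q[...,2]<.068)&(q[...,0]>.015)
t=q[m]; print('grip in tool',len(t),np.round(np.percentile(t,[2,98],axis=0),4))
d=shot('top','t14.png'); P=cloud(d); q,z,box=prof(P,.573,-.0035,4.6)
m=box(-.06,.158,-.188,.188)&(z>.110)&(z<.145)
n,l,st,_=cv2.connectedComponentsWithStats(m.astype(np.uint8))
for i in range(1,n):
    if st[i,4]<40: continue
    t=q[l==i]; r=cv2.minAreaRect((t*1000).astype(np.float32)); print(st[i,4],'ext c',np.round(t.mean(0),3),'min',np.round(t.min(0),3),'max',np.round(t.max(0),3),r)
print('arm/knocked view col hist', np.isnan(P[...,2]).sum())
goto(.6,.15,.2,4.6)
E
```

```text
clock: 50.88
position: [0.5354, 0.3327, 0.0104]
ee_rot: [-2.703, -1.602, -0.0]
force: [0.1, 0.7, 0.2]
width: 0.235
gripper_force: 40.0
clock: 51.62
position: [0.5373, 0.333, 0.1741]
ee_rot: [-2.703, -1.601, -0.009]
force: [0.8, 0.7, -2.1]
width: 0.24
gripper_force: 40.0
grip in tool 4066 [[ 0.016  -0.01   -0.0653]
 [ 0.0622  0.0105 -0.0402]]
166 ext c [ 0.046 -0.052] min [ 0.027 -0.073] max [ 0.066 -0.033] ((46.98008728027344, -52.761451721191406), (36.072017669677734, 35.928680419921875), 81.116943359375)
142 ext c [0.05  0.081] min [0.032 0.063] max [0.069 0.099] ((49.85736083984375, 80.93275451660156), (34.433807373046875, 36.28424835205078), 85.51069641113281)
178 ext c [-0.006 -0.081] min [-0.03  -0.107] max [ 0.018 -0.056] ((-5.600634574890137, -81.91424560546875), (45.863037109375, 30.0051326751709), 48.89289093017578)
144 ext c [-0.008  0.013] min [-0.029 -0.005] max [0.016 0.03 ] ((-4.1279144287109375, 13.226903915405273), (27.87449073791504, 46.918949127197266), 78.35421752929688)
arm/knocked view col hist 1073
t51.73 pos [0.535  0.3327 0.1705] yaw -28.7 q7 -0.70 w 0.022 | turn units -8.32 (alt +36.7) shift now [-3.23  3.62 -0.74] after turn [-4.68  1.25 -0.74]
```

```bash

python3 -m creep '[[-0.565,0.75,0,0,0.15],[-0.565,0.75,0,0,0.15],[-0.565,0.75,0,0,0.15],[-0.565,0.75,0,0,0.15],[-0.565,0.75,0,0,0.15],[-0.565,0.75,0,0,0.15],[-0.565,0.75,0,0,0.15],[-0.565,0.75,0,0,0.15]]' >/dev/null
python3 -m creep '[[0,0,0,-1,0.15],[0,0,0,-1,0.15],[0,0,0,-1,0.15],[0,0,0,-1,0.15],[0,0,0,-1,0.15],[0,0,0,-1,0.15],[0,0,0,-1,0.15],[0,0,0,-1,0.15],[0,0,0,-0.3,0.15],[0,0,0,0,0.15]]'
python3 - <<'E'
from ext import *
goto(.6603,.0587,.112,4.6)
E
```

```text
clock: 53.98
position: [0.6585, 0.0588, 0.1695]
ee_rot: [-2.133, -2.305, 0.002]
force: [-0.1, 0.5, -1.2]
width: 0.237
gripper_force: 40.0
t53.98 pos [0.6585 0.0588 0.1695] yaw 4.4 q7 0.25 w 0.022 | turn units -0.04 (alt +45.0) shift now [-0.01  0.05  1.44] after turn [-0.01  0.05  1.44]
```

```bash

python3 -m creep '[[0,0.05,0.6,0,0.15],[0,0,0.5,0,0.15],[0,0,0.34,0,0.15],[0,0,0,0,0.15]]' | grep -E "pos|force"
python3 -m creep '[[-0.05,-0.37,0,0,0.15],[-0.05,-0.37,0,0,0.15],[-0.05,-0.37,0,0,0.15],[-0.05,-0.37,0,0,0.15],[-0.05,-0.37,0,0,0.15],[-0.05,-0.37,0,0,0.15],[-0.05,-0.37,0,0,0.15],[-0.05,-0.37,0,0,0.15],[-0.05,-0.37,0,0,0.15],[-0.05,-0.37,0,0,0.15],[-0.05,-0.37,0,0,0.15],[-0.05,-0.37,0,0,0.15]]'
python3 -m creep '[[0,0,0,0,0.15],[0,0.3,-0.3,0,0.15],[0,0.5,-1,0,0.15],[0,0.8,-0.3,0,0.15],[0,0.8,0,0,0.15],[0,0.8,0,0,0.15]]'
cat > look.py <<'E'
from ext import *
d=shot('top','tl.png'); P=cloud(d); q,z,box=prof(P,.573,-.0035,4.6)
m=box(-.16,.16,-.19,.19)&(z>.106)&(z<.145)&~box(-.16,-.055,.10,.2)
n,l,st,_=cv2.connectedComponentsWithStats(m.astype(np.uint8))
for i in range(1,n):
    if st[i,4]<40: continue
    t=q[l==i]; print(st[i,4],'ext c',np.round(t.mean(0),3),'min',np.round(t.min(0),3),'max',np.round(t.max(0),3),'z',np.round(np.median(z[l==i]),3))
m=box(-.125,-.075,-.11,.095)&(z<.09); n,l,st,_=cv2.connectedComponentsWithStats((m&(z>.015)).astype(np.uint8)); 
for i in range(1,n):
    if st[i,4]>25: print('in slot',st[i,4],np.round(q[l==i].mean(0),3),np.round(np.median(z[l==i]),3))
m=box(-.125,-.075,-.11,.095); print('slot depth',np.round(np.nanpercentile(z[m],[5,25,50,75,95]),3))
p,M,s=tool(); e,_,_=prof(p[None],.573,-.0035,4.6); print('tool in ext',e.round(3),p.round(4))
E
python3 look.py
```

```text
position: [0.6607, 0.0589, 0.1121]
force: [0.3, 0.2, -1.5]
gripper_force: 40.0
clock: 55.98
position: [0.4846, 0.0208, 0.1126]
ee_rot: [-2.132, -2.307, 0.0]
force: [-0.9, 0.4, -1.4]
width: 0.238
gripper_force: 40.0
clock: 56.72
position: [0.6151, 0.0317, 0.1769]
ee_rot: [2.131, 2.308, 0.001]
force: [0.0, 0.3, -2.0]
width: 0.236
gripper_force: 40.0
173 ext c [ 0.045 -0.052] min [ 0.027 -0.073] max [ 0.071 -0.033] z 0.128
184 ext c [-0.006 -0.081] min [-0.03  -0.107] max [ 0.019 -0.056] z 0.126
in slot 577 [-0.103 -0.047] 0.036
slot depth [0.019 0.047 0.693 0.704 0.716]
tool in ext [[0.048 0.032]] [0.6186 0.0324 0.1766]
```

```bash

python3 -m creep '[[-0.7,0.26,0,0,0.15],[-0.7,0.26,0,0,0.15],[-0.7,0.26,0,0,0.15],[-0.75,0.26,0,0,0.15],[0,0,0,0,0.15]]' >/dev/null
python3 look.py; python3 -c "
from h import *
goto(.573+.090*.9968+.082*.0802,-.0035+.090*.0802-.082*.9968,.112,4.6)"
```

```text
slot depth [0.68  0.703 0.712 0.721 0.726]
tool in ext [[ 0.085 -0.084]] [ 0.6641 -0.0806  0.1764]
t57.45 pos [ 0.6641 -0.0806  0.1764] yaw 4.4 q7 0.46 w 0.022 | turn units -0.05 (alt +44.9) shift now [0.06 0.14 1.61] after turn [0.06 0.14 1.61]
```

```bash

python3 -m creep '[[0.05,0.14,0.5,0,0.15],[0,0,0.6,0,0.15],[0,0,0.5,0,0.15],[0,0,0,0,0.15]]' | grep -E "pos|force"
python3 -m creep '[[0.04,-0.37,0,0,0.15],[0.04,-0.37,0,0,0.15],[0.04,-0.37,0,0,0.15],[0.04,-0.37,0,0,0.15],[0.04,-0.37,0,0,0.15],[0.04,-0.37,0,0,0.15],[0.04,-0.37,0,0,0.15],[0.04,-0.37,0,0,0.15],[0.04,-0.37,0,0,0.15],[0.04,-0.37,0,0,0.15],[0.04,-0.37,0,0,0.15],[0.04,-0.37,0,0,0.15]]'
python3 -m creep '[[0,-0.1,0,0,0.15],[0,0.3,-0.3,0,0.15],[0,0.5,-1,0,0.15],[0.6,0.8,-0.3,0,0.15],[0.8,0.8,0,0,0.15],[0.9,0.8,0,0,0.15],[0.9,0.5,0,0,0.15],[0.9,0,0,0,0.15],[0.9,0,0,0,0.15],[0.5,0,0,0,0.15]]'
python3 look.py
```

```text
position: [0.6688, -0.0755, 0.1108]
force: [0.5, 0.1, -1.3]
gripper_force: 40.0
clock: 59.45
position: [0.4896, -0.0716, 0.1127]
ee_rot: [-2.132, -2.307, 0.0]
force: [-0.4, -0.1, -1.9]
width: 0.234
gripper_force: 40.0
clock: 60.7
position: [0.6167, 0.1616, 0.1763]
ee_rot: [-2.129, -2.309, 0.0]
force: [-0.1, -0.2, -1.8]
width: 0.235
gripper_force: 40.0
in slot 960 [-0.102 -0.007] 0.036
slot depth [0.014 0.023 0.034 0.045 0.055]
tool in ext [[0.057 0.164]] [0.6165 0.1642 0.1762]
```

```bash

python3 -m creep '[[0.85,-0.5,0,0,0.15],[0.85,-0.52,0,0,0.15],[0.85,-0.52,0,0,0.15],[0.85,-0.52,0,0,0.15],[0.85,-0.52,0,0,0.15],[0,0,0.8,0,0.15],[0,0,0.9,0,0.15],[0,0,0.9,0,0.15],[0,0,0.8,0,0.15],[0,0,0.5,0,0.15],[0,0,0.1,0,0.15],[0,0,0,0,0.15]]'
python3 -c "
from h import *
goto(.5,.325,.0110,4.6)"
```

```text
clock: 62.25
position: [0.5016, 0.3203, 0.0175]
ee_rot: [2.133, 2.306, 0.002]
force: [1.3, -0.2, -1.6]
width: 0.235
gripper_force: 40.0
t62.25 pos [0.5016 0.3203 0.0175] yaw 4.5 q7 -0.12 w 0.022 | turn units -0.03 (alt +45.0) shift now [ 0.12 -0.03  0.16] after turn [ 0.12 -0.03  0.16]
```

```bash

python3 -m creep '[[0,0,0.1,0,0.15],[0,0,0.07,0,0.15],[0,0,0,0,0.15]]' 15 | grep -E "pos|force"
python3 -m creep '[[0,0,0,0,0.5],[0,0,0,0,0.5],[0,0,0,0,0.5],[0,0,-0.3,0,0.5],[0,0,-1,0,0.5],[0,0,-1,0,0.5],[0,0,-1,0,0.5],[0,0,-1,0,0.5],[-0.3,-0.9,0,0,0.5],[-0.3,-0.9,0,0,0.5],[-0.3,-0.9,0,0,0.5],[0,0,0,0,0.5]]'
python3 look.py
python3 - <<'E'
from h import *
d=shot('top','end.png'); P=cloud(d)
m=(P[...,2]>.05)&(P[...,2]<.085)&(np.hypot(P[...,0]-.5,P[...,1]-.32)<.09); t=P[m]; print('sweep',len(t),np.round(np.percentile(t,[5,50,95],axis=0),3))
E
```

```text
position: [0.5007, 0.3205, 0.01]
force: [-0.8, -0.3, -1.7]
gripper_force: 15.0
clock: 64.12
position: [0.3938, 0.2752, 0.1825]
ee_rot: [-2.13, -2.306, 0.0]
force: [1.0, 0.7, 0.7]
width: 0.5
gripper_force: 0.0
in slot 969 [-0.102 -0.007] 0.036
slot depth [0.014 0.023 0.034 0.045 0.054]
tool in ext [[-0.155  0.293]] [0.3954 0.2762 0.1828]
sweep 58 [[0.494 0.262 0.052]
 [0.505 0.274 0.069]
 [0.515 0.286 0.076]]
```

View pics/end.png

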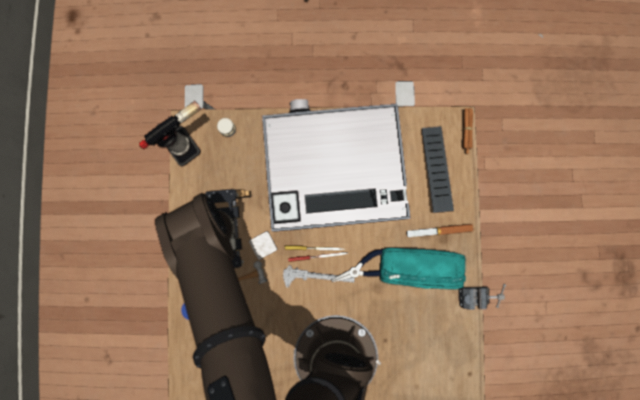

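The bed is clear and the slot is open. The cover is at (437,170), the bar at (440,230) and the sweep at (238,195), all on the table, and the robot touches nothing.

```bash
python3 -c "
from cell import sign_off
print(sign_off())"
```

```text
the job is handed in; nothing more can be done
None
```

I handed the job in at about 64 s of robot time, and `sign_off()` gave no verdict. The cover was levered off and laid right way up on the table, the start knob pulled fully out and back at rest, all four offcuts swept down the slot, and the pry bar and sweep left on the table with the other tools left alone.

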